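# Load a tracing template under the spring clip

### The job

Load the large steel tracing template into the template holder: lift the holder's spring clip until it stays up by itself, lay the template on the bed and slide it in beneath, straight back flat along the fence, until its head is pressed gently but firmly home against the end stop. Then bring the clip down onto the template under control, without letting it snap shut, and let go. Do not shove the end stop out of its setting or force the template against the fence, and leave the small template, the oilstone and the loose grinding wheel where they lie.

Things in the scene. Friction and masses are not known exactly. Their poses are not given: they have to be found in the camera images.
- template_mid (a point): Large flat steel template 110 mm long (x), 40 wide (y), 6 thick, 0.2 kg, flat on the bench; this is its centre, half-way up. Its -y edge is the straight back. The +y edge is straight only along the 42 mm next to the tail (-x end), where the plate can be gripped across its 40 mm; the rest is cut in bumps and notches. The +x end is the head and goes in first.
- template_head (a point): Middle of the template's square head end (+x end), half-way up, 55 mm ahead of template_mid.
- holder: Fixed template holder; origin on the bench; x = the way the template is slid in, z up. Bed 28 mm above the bench, x -60 to 30 mm, y -32 to 14; nothing of the holder lies before x = -65, so a loaded template's tail hangs free. Loaded, template_mid is at y = 0, z = 31 mm, x axes parallel. Hinge ears 60 mm high at x 29 to 51, y +-33 to +-41 mm.
- fence: Fence: steel strip 5 mm high, 12 wide, on the -y side of the bed, holder x -45 to 25 mm. Origin: middle of the foot of its guiding face, which looks to +y, at holder y = -20 mm. The template's straight back goes flat against it.
- stop (a joint): End stop: steel block 26 mm wide, 10 high, on the bed; its face looks to the holder's -x and the template's head goes flat against it. Its place is not reported: it is set afresh, face anywhere from holder x = 7 to 23 mm; see it or feel for it. It is held by friction and slips at a push of about 18 N. Value: how far it has been shifted from its setting, m (0 = untouched).
- clip (a joint): Spring clip's angle, rad: 0 down on the empty bed, about 0.07 down on the template, 1.15 fully up. Over-centre spring: below 0.6 it drives the clip down (0.6 N m when shut: 7 to 9 N to lift at the lift bar, about 10 N on the template), above 0.6 it drives it up (0.6 N m at 1.15), so it stays up. Let go just below 0.6, it snaps shut.
- clip_hinge (a point): Middle of the clip's hinge line (along the holder's y), at holder x = 40 mm, y = 0, z = 50 mm.
- lift_bar (a point): Middle of the lift bar at the clip's upturned tip: round, 10 mm thick, along holder y, 50 mm free between the clip's arms; pinched from above, fingers closing along holder x, it can turn between them. At angle 0 it is 78 mm to -x of the hinge and 6 up; it swings up and to +x about the hinge. The 10 mm pressing bar is 18 mm nearer the hinge and 21.5 lower (at 0).
- small_template: Bystander: the other steel template, 80 mm long, 23 mm wide and 5 mm thick, plainly smaller than the one to load.
- oilstone: Bystander: grey oilstone in a dark wooden base, 160 x 56 x 30 mm.
- wheel: Bystander: grinding wheel lying flat, 110 mm across, 30 mm high.
Things that resemble listed ones, but are neither listed nor needed, are in the scene too. There is more than one size of the holder; the job needs the smaller. What is shaped like the part that bears template_mid but brown is not meant.

How it is judged (in metres and radians):
On the way, in this order (a step that is already met when the one before it is completed fails the run):
1. the clip is lifted until it stays up (joint above 0.9), the template not yet under it (value of joint clip above 0.9 rad and x of template_head in the frame of holder below -0.065 m), for 0.2 s.
2. with the clip still up, the template lies on the bed, back along the fence (within 1.5 mm and 0.03 rad), head at the stop (within 1.5 mm) and pressed against it with more than 2 N (value of joint clip above 0.9 rad and x of template_head in the frame of stop between -0.0015 and 0.002 m and y of template_mid in the frame of holder between -0.002 and 0.0015 m and angle between the x axis of template_mid and the x axis of holder, either way round below 0.03 rad and angle between template_mid's own z axis and vertical below 0.04 rad and z of template_mid in the frame of holder between 0.029 and 0.033 m and contact force between template and stop above 2 N), for 0.03 s.
At the end, for the whole second after the job is handed in: The template lies flat on the bed with its back within 1.5 mm of the fence and parallel to it within 0.03 rad, its head within 1.5 mm of the stop, the stop still within 1.5 mm of its setting, and the clip rests down on it, released and at rest (x of template_head in the frame of stop between -0.0015 and 0.002 m and y of template_mid in the frame of holder between -0.002 and 0.0015 m and angle between the x axis of template_mid and the x axis of holder, either way round below 0.03 rad and angle between template_mid's own z axis and vertical below 0.04 rad and z of template_mid in the frame of holder between 0.029 and 0.033 m and value of joint stop below 0.0015 m and value of joint clip between 0.04 and 0.13 rad and velocity of joint clip between -0.1 and 0.1 rad/s and contact force between clip and template above 2 N); the robot touches nothing.
It fails at once if the end stop is shoved more than 1.5 mm out of its setting (value of joint stop above 0.0015 m).
It fails at once if the template is forced against the fence with more than 30 N (contact force between template and fence above 30 N).
It fails at once if the clip is slammed or pressed on the template with more than 40 N (contact force between clip and template above 40 N).
It fails at once if the clip is let snap shut (faster than 5 rad/s downwards) (velocity of joint clip below -5 rad/s).
It fails at once if the small template, the oilstone or the grinding wheel is moved by more than 20 mm (distance of any of small_template, oilstone, wheel from where it was at the start of the episode above 0.02 m).
It also fails if it takes over 72 s, if anything falls off the work surface, if the arm or the gripper's body presses on something with over 40 N, if the wrist force passes 120 N, or if a joint passes its speed limit or range.

### The arm

A 6-joint arm with a two-finger parallel gripper is mounted at the origin on the work surface. World frame = base frame: x ahead of the robot, y to its left, z up, the work surface at z = 0. Lengths are in mm, angles in rad, forces in N, time in s.
With the tool pointing down it reaches from about 375 to 975 mm from the base axis. Payload 3.8 kg.
Tool frame: the origin (TCP) lies between the finger pads; the fingertips stand 22 mm ahead of it and the grasp point (between the pads) lies 3 mm ahead of it (r.tcp_to_tips is the distance from the TCP to the fingertips, in mm); x points along the fingers, z is the direction in which the jaws open and shut, and the axes are right-handed (so a half turn about x gives the same grasp; the last joint's range is limited). The gripper opens to 88 mm and grips with 3 to 60 N. Pads are 18 mm wide; open, the fingers measure 123 mm over their backs; the gripper's body (75 mm by 187 mm) begins 45 mm behind the grasp point.
Start: joints at [-1.189, 0.264, 1.604, -0, 1.274, -0.037], TCP at [274.493, -616.662, 260.706] pointing down, gripper open.
Joint ranges: [-2.63, 2.63], [-0.94, 2.18], [0.31, 2.57], [-1.31, 4.45], [0, 2.66], [-2.55, 2.55]. Speed limits (rad/s): [2.57, 2.57, 3.14, 3.14, 3.14, 3.14].

### API

Orientations are given as a unit quaternion [w, x, y, z].
In Python, from bench import telemetry, vision, workorder, r gives the robot as it stands.
- The arm moves only by the tool drive_tool, never from a script. Its arguments are lists of equal length, an entry for each row: "offset": the shift along the tool's x, y, z in mm, a list of three; "yaw": the turn about the tool's x in rad. In form: {"offset": [[dx, dy, dz], ...], "yaw": [yaw, ...]}. A call has 1 to 10 rows; each row shifts and turns the pose as measured when the row begins, along the tool's axes as they then stand; what a row does not reach is not made up. A row lasts 1/12 s, in which the tool goes at most 41.7 mm and 7.16 degrees, less where a joint would pass 70% of its speed; a pose out of reach is approached as far as the arm can. A call is refused whole if a number of a shift passes 41.7 or a number of a turn 0.125, either way. A call with a gripper value outside its range is refused whole. "claw" is the gripper command: -1 is fully open, 1 is shut, values between are in proportion, set as the call begins (left out, the last holds). The fingers move at their own pace and stop on an object; the grip force is fixed at half the most. Time passes only in rows, so rows that do not move let the fingers close. It gives the time, the measured TCP pose, the force and the opening at its end, in the units of the state.
- telemetry.get_obs(): the state, without advancing time (a new reading comes with each control period).
- vision.grab_frame(name): name is "side" or "top"; returns (picture, depth): 480x640x3 uint8, red, green, blue; 480x640 float32, mm along the optical axis (not along the pixel's ray), 0 where there is no reading.
- vision.calibration(name): a dict with "fx", "fy", "cx", "cy" (pixels), "view" (4x4, takes a point from world to camera coordinates). Camera axes: x right, y up, looking along -z (the intrinsics and any distortion apply to the point x, -y, -z); pixel columns grow to the right and rows downward; lengths in mm; the calibration is good to about 2 mm. A picture is of the moment at which its call begins. calibration takes no time and is no camera call.
- workorder.close_job(): hands the job in, once; it reports no verdict.
The state is a dict: "time": time; "q": joint angles; "dq": joint speeds; "joint_efforts": joint torques, N m; "tcp_pos": TCP position; "tcp_rot": TCP orientation; "ft_force": force on the tool from outside, world axes, zero at the start; "wrist_torque": the same for the moment, N m; "gripper_width": finger opening in mm.
Only numpy, scipy, OpenCV 4.12 (cv2) and the standard library are available. Lean on these libraries where they do the work, as an engineer would, in place of code of your own. Each camera call takes 0.05 s, during which the arm holds its last target.

## Working session

There is one attempt and no reset: what is moved stays moved. The work goes in short steps, Python scripts to look and compute and a tool call to move; the robot and the scene stay as the last step left them, time stands still between calls to the robot, and variables do not carry over. Pictures are saved under pics/ and viewed, and the job is handed in when it is done.

Besides the shell and the picture viewer there is one more tool, called after "Request:" as name(argument=value, ...) on one line, values as JSON. drive_tool: Moves the arm, as the interface text tells. Its arguments: {"type":"object","properties":{"offset":{"type":"array"},"yaw":{"type":"array"},"claw":{"type":"number"}},"required":["offset","yaw"]}

```bash
ls; mkdir -p pics; python3 - <<'E'
from bench import telemetry, vision, workorder, r
import cv2,numpy as np
print(telemetry.get_obs())
for n in("side","top"):
    p,d=vision.grab_frame(n); cv2.imwrite(f"pics/{n}0.png",p[:,:,::-1]); np.save(f"pics/{n}0.npy",d); np.save(f"pics/{n}0rgb.npy",p)
    print(n,vision.calibration(n))
E
```

```text
pics
{'time': 0.0, 'q': array([-1.18891074e+00,  2.64750059e-01,  1.60533523e+00, -1.93622844e-06,
        1.27371385e+00, -3.68923433e-02]), 'dq': array([-1.24681650e-03, -6.36708707e-05,  1.43680677e-03, -2.97868258e-04,
        2.67586765e-03, -1.34631430e-03]), 'joint_efforts': array([-3.36733901e-04, -5.02117181e+01, -3.56874597e+01,  7.29799597e-02,
        2.94892711e-02, -1.65651168e-04]), 'tcp_pos': array([ 274.24469066, -616.06548886,  259.41097979]), 'tcp_rot': array([ 0.59237144,  0.38559574,  0.59364842, -0.38469931]), 'ft_force': array([-0.18733036,  0.41092771,  0.05191882]), 'wrist_torque': array([-0.02903056,  0.01931293, -0.03537166]), 'gripper_width': 88.22941833616095}
side {'fx': 469.57841348462813, 'fy': 469.57841348462813, 'cx': 320.98128980955164, 'cy': 230.69719351960907, 'view': array([[-7.84953967e-01, -6.19511210e-01, -7.28898980e-03,
         3.44096241e+02],
       [ 4.64697558e-01, -5.96496319e-01,  6.54406847e-01,
        -2.14183780e+02],
       [-4.09760233e-01,  5.10292075e-01,  7.56107498e-01,
        -1.00144345e+03],
       [ 0.00000000e+00,  0.00000000e+00,  0.00000000e+00,
         1.00000000e+00]])}
top {'fx': 561.4438066197941, 'fy': 561.4438066197941, 'cx': 325.27807564302003, 'cy': 242.17863260927595, 'view': array([[ 8.99442718e-03, -9.99957911e-01,  1.81025826e-03,
         6.18379404e+00],
       [ 9.91049833e-01,  9.15539766e-03,  1.33178102e-01,
        -4.35925923e+02],
       [-1.33189070e-01,  5.96195407e-04,  9.91090468e-01,
        -1.13820320e+03],
       [ 0.00000000e+00,  0.00000000e+00,  0.00000000e+00,
         1.00000000e+00]])}
```

View pics/top0.png

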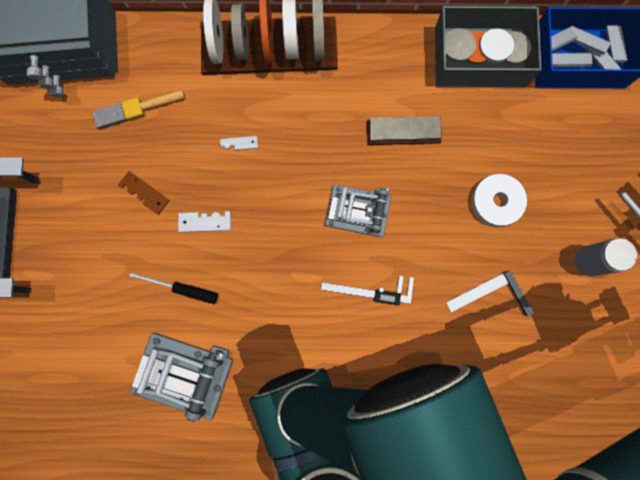

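View pics/side0.png

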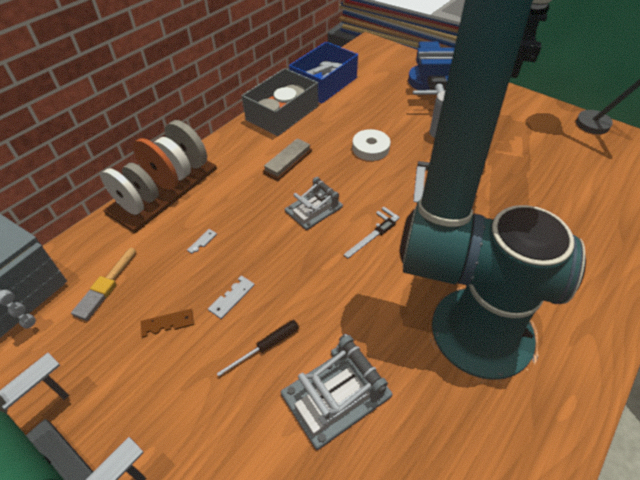

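The top picture shows two holders, at about (358,210) and (182,375). It also shows white steel templates at (204,221) and (239,143), and a brown one at (143,192). I expect to need the smaller holder at (358,210) and the large steel template at (204,221), so I'll enlarge both to confirm.

```bash
python3 - <<'E'
import cv2,numpy as np
t=cv2.imread("pics/top0.png"); s=cv2.imread("pics/side0.png")
a=cv2.resize(t[175:245,315:400],(400,330),interpolation=cv2.INTER_CUBIC)
b=cv2.resize(t[190:250,165:245],(400,300),interpolation=cv2.INTER_CUBIC)
c=cv2.resize(s[170:236,275:355],(400,330),interpolation=cv2.INTER_CUBIC)
d=cv2.resize(s[265:325,195:275],(400,300),interpolation=cv2.INTER_CUBIC)
o=np.vstack([np.hstack([a,c]),np.hstack([b,d])])[:600]
cv2.imwrite("pics/crop0.png",o)
E
```

```text
(no output)
```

View pics/crop0.png

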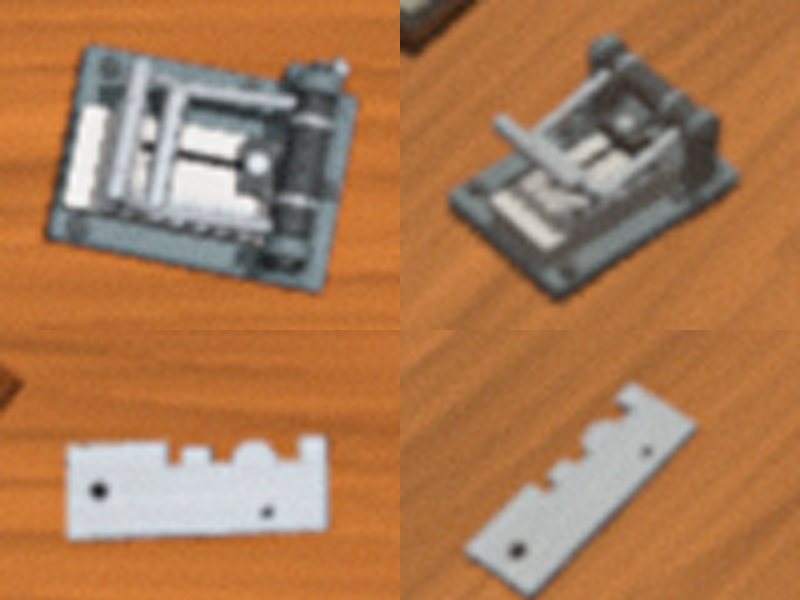

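The crop confirms both. The holder at (358,210) is clearly the smaller of the two. Its bed opens to image left and its hinge is on the right. The template at (204,221) is the larger steel one, with its tail and straight grip edge on the left, head on the right and straight back at the bottom. Next I'll measure them.

```bash
cat > h.py <<'E'
import numpy as np, cv2
from bench import telemetry, vision, workorder, r
def ray(n,uv,z):
    c=vision.calibration(n); V=c["view"]; uv=np.atleast_2d(np.asarray(uv,float))
    d=np.c_[(uv[:,0]-c["cx"])/c["fx"],-(uv[:,1]-c["cy"])/c["fy"],-np.ones(len(uv))]
    R=V[:3,:3];o=-R.T@V[:3,3];w=d@R
    k=(z-o[2])/w[:,2]; return o+w*k[:,None]
def proj(n,P):
    c=vision.calibration(n);V=c["view"];P=np.atleast_2d(np.asarray(P,float))
    q=P@V[:3,:3].T+V[:3,3]; return np.c_[c["cx"]+c["fx"]*q[:,0]/-q[:,2],c["cy"]-c["fy"]*q[:,1]/-q[:,2]]
def cloud(n,dep):
    c=vision.calibration(n);V=c["view"];v,u=np.mgrid[:480,:640]
    q=np.stack([(u-c["cx"])/c["fx"]*dep,-(v-c["cy"])/c["fy"]*dep,-dep],-1)
    return (q-V[:3,3])@V[:3,:3]
E
python3 - <<'E'
from h import *
for n,(u0,v0,u1,v1) in {"top":(165,195,245,245),"side":(200,270,262,322)}.items():
    p=np.load(f"pics/{n}0rgb.npy"); d=np.load(f"pics/{n}0.npy")
    hsv=cv2.cvtColor(p,cv2.COLOR_RGB2HSV)
    m=((hsv[...,1]<90)&(hsv[...,2]>110)).astype(np.uint8); k=np.zeros_like(m);k[v0:v1,u0:u1]=1;m*=k
    cs,_=cv2.findContours(m,cv2.RETR_EXTERNAL,cv2.CHAIN_APPROX_NONE)
    c=max(cs,key=cv2.contourArea)[:,0]
    W=ray(n,c,6)[:,:2]
    R=cv2.minAreaRect(W.astype(np.float32));print(n,"rect",R, cv2.boxPoints(R).round(1).tolist())
    X=cloud(n,d)[m>0];print("z",np.median(X[:,2]),X[:,2].std())
    # bare bench
    X=cloud(n,d)[v0-8:v0-2,u0:u1].reshape(-1,3);print("bench z",np.median(X[:,2]),X[:,2].std())
    if n=="top":
        # back edge subpixel: bottom rows, gradient of saturation
        S=hsv[...,1].astype(float); pts=[]
        for u in range(183,228):
            col=S[222:242,u]; g=np.diff(col); j=np.argmax(g)
            th=(col[max(j-2,0)]+col[min(j+3,19)])/2
            i=np.where(col>th)[0]; i=i[i>3][0]; f=i-1+(th-col[i-1])/(col[i]-col[i-1]); pts.append((u,222+f))
        P=ray(n,pts,3)[:,:2]; A=np.polyfit(P[:,1],P[:,0],1); print("back line x=a*y+b",A,"res",np.std(P[:,0]-np.polyval(A,P[:,1])))
E
```

```text
top rect ((481.679931640625, 268.9875183105469), (41.963958740234375, 110.91993713378906), 1.9568156003952026) [[458.79998779296875, 323.70001220703125], [462.6000061035156, 212.8000030517578], [504.5, 214.3000030517578], [500.79998779296875, 325.1000061035156]]
z 5.957037603240218 38.178976701347295
bench z -0.05571937174033222 54.13078997724184
back line x=a*y+b [-4.62218489e-02  4.73361099e+02] res 0.10999241095451319
side rect ((482.051513671875, 269.64166259765625), (42.62965774536133, 112.72746276855469), 2.9027717113494873) [[457.8999938964844, 324.8999938964844], [463.6000061035156, 212.3000030517578], [506.20001220703125, 214.39999389648438], [500.5, 327.0]]
z 5.699616944436217 64.91760791397024
bench z 0.043850365780327166 46.62059489398727
```

```bash
python3 - <<'E'
from h import *
# holder: zoomed height map, both cams
out=[]
for n,(u0,v0,u1,v1) in {"top":(320,178,396,242),"side":(280,174,346,232)}.items():
    d=np.load(f"pics/{n}0.npy"); p=np.load(f"pics/{n}0rgb.npy"); C=cloud(n,d)
    z=np.clip(C[v0:v1,u0:u1,2],0,70)
    if n=="top":
        np.set_printoptions(linewidth=250)
        print(C[v0:v1:3,u0:u1:3,2].round().astype(int))
    im=cv2.applyColorMap((z*3.6).astype(np.uint8),cv2.COLORMAP_JET)
    out.append(np.hstack([cv2.resize(im,(400,300),interpolation=0),cv2.resize(p[v0:v1,u0:u1,::-1],(400,300),interpolation=cv2.INTER_CUBIC)]))
cv2.imwrite("pics/h0.png",np.vstack(out))
E
```

```text
[[  -1   -1    0   -1    4    5    0    0    1   -2   -1    1    4   -4    1    0    4   -1    1    7   -3    0    3    1   -2    0]
 [   2    2    0   -2    2    1    5    6    1   -3    0   -2   -2   -1    3    0    2   -2   -1   -1   -1    1   -2    0   -4    4]
 [   3    3    2    2    4    1    4    0    1    0    4    0    1    2    1    0    1    0    2   -1   -5    1    5    1    2   -2]
 [  -1   -3    0   -1    0   10   19   18   14    9    1   -2    4    0   -1    2    0    0    3    0   -2    2    4   -3    2   -2]
 [   4    1   -2    1    9   14   17   12   58   57   17   13   10   13   12   -2    0    5    0   12   61   55   47   -1    3    0]
 [   0    0    1    1    5   15   16   11   61   13   44   39   43   39   16   12   16   10   10   55   58   62   56    1   -3   -2]
 [  -1    1    3    2   11   13   13   61   64   10   34   40   14   12   41   46   45   49   48   53   60   64   48   14    0    2]
 [   0    3   -3   -2   15   32   30   59   60    5   40   37   14   15   11   12    9   13   13   51   58   61    8    8    1    0]
 [   3    3    1    1   26   31   26
[... 1126 characters left out ...]
 61   11   14    0   -2    2   -2]
 [   3   -1    0   -3   -4    2    1    6    9    8   11   10   12   11   13   13   14   49   54   58   57   13   -4    0   -6    3]
 [  -1   -2   -1    1    1   -3    2   -3   -3    2    1    0    4   11   14   14   15   15   19   51    7    9    3   -4    0    1]
 [   2    0   -1   -1   -2   -3   -2    1    2   -2    0    0   -2    3   -3    2    3    6   13    8    5   16   -4   -1    2    2]
 [  -3    1    1   -1    0    1    1   -1    0    3    0   -1    4    1   -2   -2   -1   -3    0   -1    0   -4    4   -2    1    2]
 [   3    2    3    1    3    2    3   -1    1    1    0    1    6   -1    3    1    0    1    3    2   -2    3    3   -1    2    2]]
```

View pics/h0.png

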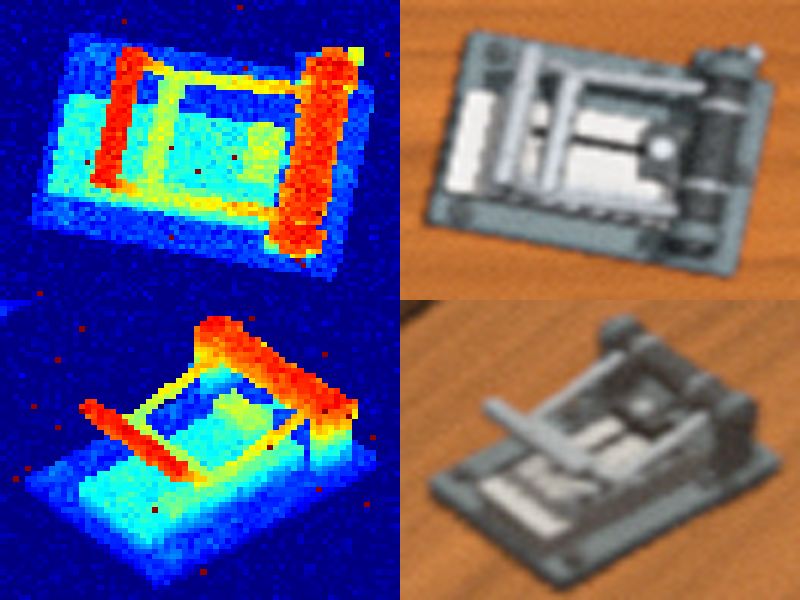

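```bash
python3 - <<'E'
from h import *
np.set_printoptions(suppress=True,precision=2,linewidth=200)
for n,(u0,v0,u1,v1) in {"top":(320,178,396,242),"side":(280,174,346,232)}.items():
    p=np.load(f"pics/{n}0rgb.npy");d=np.load(f"pics/{n}0.npy")
    C=cloud(n,d)[v0:v1,u0:u1]; P=C.reshape(-1,3)
    hsv=cv2.cvtColor(p,cv2.COLOR_RGB2HSV)[v0:v1,u0:u1]
    z=P[:,2]
    ok=(z>4)&(z<70)
    R=cv2.minAreaRect(P[ok&(z<20)][:,:2].astype(np.float32)); print(n,"plate",R)
    m=(C[...,2]>52)&(C[...,2]<70)
    k,l,st,ce=cv2.connectedComponentsWithStats(m.astype(np.uint8))
    for i in range(1,k):
        if st[i,4]>40:
            Q=C[l==i]; c=Q.mean(0); w,E=np.linalg.eigh(np.cov((Q-c)[:,:2].T)); e=E[:,1]; t=(Q-c)[:,:2]@e
            print(n,"high blob",st[i,4],c,"dir",e*np.sign(-e[0]) , "ang",np.arctan(e[1]/e[0]),"ext",np.percentile(t,[1,99]), "rect",cv2.minAreaRect(Q[:,:2].astype(np.float32)))
E
```

```text
top plate ((510.8175964355469, -58.58264923095703), (137.4459228515625, 161.29379272460938), 0.5006005764007568)
top high blob 154 [513.81 -23.27  59.74] dir [-0.98  0.19] ang -0.19216513038289976 ext [-31.03  30.38] rect ((513.9850463867188, -23.71625518798828), (12.394754409790039, 62.01639938354492), 77.49044799804688)
top high blob 371 [499.93 -99.26  57.91] dir [-0.98  0.19] ang -0.18777717590565385 ext [-45.7   44.01] rect ((501.115234375, -99.5730972290039), (21.17765235900879, 92.71854400634766), 79.76869201660156)
side plate ((528.623779296875, -73.76972961425781), (181.65809631347656, 210.1390838623047), 37.609619140625)
side high blob 184 [501.01 -95.26  57.35] dir [-0.98  0.18] ang -0.17951003370837665 ext [-43.26  41.23] rect ((503.08599853515625, -97.27103424072266), (21.907638549804688, 89.53901672363281), 78.5904312133789)
side high blob 84 [515.17 -19.76  59.14] dir [-0.98  0.19] ang -0.18844740477154873 ext [-32.96  29.15] rect ((516.058837890625, -21.019311904907227), (10.94041633605957, 65.2344970703125), 79.08924102783203)
```

```bash
python3 - <<'E'
from h import *
np.set_printoptions(suppress=True,precision=2,linewidth=250)
p=np.load(f"pics/top0rgb.npy")[178:242,320:396]
hsv=cv2.cvtColor(p,cv2.COLOR_RGB2HSV)
m=((hsv[...,1]<100)|((hsv[...,0]>40)&(hsv[...,0]<140))).astype(np.uint8)
m=cv2.morphologyEx(m,cv2.MORPH_OPEN,np.ones((3,3),np.uint8))
cs,_=cv2.findContours(m,cv2.RETR_EXTERNAL,cv2.CHAIN_APPROX_NONE); c=max(cs,key=cv2.contourArea)[:,0]+[320,178]
R=cv2.minAreaRect(ray("top",c,13)[:,:2].astype(np.float32));print("plate colour",R)
th=-1.761; x=np.array([np.cos(th),np.sin(th)]); y=np.array([-x[1],x[0]]); o=np.array([507,-60.5])
def H(P): return np.c_[(P[:,:2]-o)@x,(P[:,:2]-o)@y,P[:,2]]
h=H(ray("top",c,13)); 
# line fit long edges in holder frame
for nm,s,ax in (("y-",(h[:,1]<-40)&(np.abs(h[:,0])<55),1),("x-",(h[:,0]<np.percentile(h[:,0],2)+6)&(np.abs(h[:,1])<35),0),("y+",(h[:,1]>35)&(h[:,0]<20)&(h[:,0]>-60),1)):
    q=h[s]; print(nm,len(q),np.polyfit(q[:,1-ax],q[:,ax],1) if len(q)>3 else "")
# white bed mask top
for n in("top","side"):
    p=np.load(f"pics/{n}0rgb.npy"); hsv=cv2.cvtColor(p,cv2.COLOR_RGB2HSV); 
    w=(hsv[...,1]<60)&(hsv[...,2]>190); 
    v,u=np.nonzero(w); P=H(ray(n,np.c_[u,v],28)); s=(np.abs(P[:,0])<75)&(np.abs(P[:,1])<50); P=P[s]
    f=P[P[:,0]<-45]; print(n,"bed front x",np.percentile(f[:,0],[0,5,95]) if len(f) else "","y",np.percentile(f[:,1],[0,3,97,100]))
    C=H(cloud(n,np.load(f"pics/{n}0.npy")).reshape(-1,3))
    s=(C[:,2]>34)&(C[:,2]<42)&(C[:,0]>0)&(C[:,0]<35)&(np.abs(C[:,1])<24); Q=C[s]
    print(n,"stop",len(Q),np.percentile(Q[:,0],[2,10,50,90]),np.percentile(Q[:,1],[2,50,98]),Q[:,2].mean())
    g=np.full((14,30),np.nan)
    for i in range(30):
        for j in range(14):
            k=(C[:,0]>=-62+3*i)&(C[:,0]<-59+3*i)&(C[:,1]>=-36+4*j)&(C[:,1]<-32+4*j)
            if k.any(): g[13-j,i]=np.median(C[k,2])
    print(np.arange(-61,29,3)); print(np.nan_to_num(g).round().astype(int))
E
```

```text
plate colour ((514.1756591796875, -59.549835205078125), (126.7227783203125, 105.64420318603516), 79.36067962646484)
y- 51 [  0.   -44.82]
x- 32 [ -0.01 -64.38]
y+ 36 [ 0.   45.07]
top bed front x [-59.81 -59.34 -50.26] y [-31.05 -29.77  12.44  14.58]
top stop 84 [ 8.13 14.28 20.23 26.53] [-22.51  -1.99  11.65] 38.034565268376156
[-61 -58 -55 -52 -49 -46 -43 -40 -37 -34 -31 -28 -25 -22 -19 -16 -13 -10  -7  -4  -1   2   5   8  11  14  17  20  23  26]
[[10 13 14 11 14 15 62 62 59 58 10 14 37 39 41 37 13 12 13 14  9 11  0 14 12 12 15 16  0 10]
 [13 26 31 28  0 30 56 59 64 58 26 26 36 39 40 36 28 28 28 30 26 29 25 29 25 28  0 39  0  0]
 [ 0 27 32 31 28 25 58 61 60 43 28 31 36 40 38 35 26 29 30 30 27 29 24 26 28 39 39 37 38 37]
 [14 26 30 28 27 28 59 60 60 62 27 30 36 39 40 26 30 28 27 30 27 33 29 24 30 32 39 37 39 39]
 [20 30 29 30 25 28 45 61 61 59 29 28 35 40 40 39 28 30 26 28 28 29 29 33 31 38 40 43 40 37]
 [20 30 28 31 28 29 60 61 60 44 29 30 39 40 39 36 27 30 26 27 25 33 29 29 31 38 39 42 38 37]
 [15 29 26 27 31 27 60 61 58 63 28 29 35 40 39 28 28 28 28 29 28 25 29 27 27 30 37 43 37 
[... 1532 characters left out ...]
38  0 32 29 28  0 29  0 25 28 34  0 37 39 35 44]
 [19 28 29 28  0 27 60 26 29 29 26 27  0 38 40  0 28 30 28 30 29 27 30  0 31 32 34 36 34 45]
 [13 28 28 28 28 58 59 59 58  0 31  0 33  0 39  0  0  0 29  0  0  0 32  0  0  0  0  0  0 55]
 [25 28 29 29 30 35 58 32 33 31 31 32  0 39 38 36  0  0  0  0  0  0  0  0  0  0  0  0  0 31]
 [23 28 28 27  0 31 60  0 46 32 30  0  0 39 37 39 27  0 41  0  0  0 38 39 47  0  0 32  0 53]
 [19 15 23 26 26 32 34 34 53 33 42 31 26 32 19 37 40 19 32 40 40 27 30 27 32 34 28 34 38 22]
 [24  0 23 20 19 21 36 19 21 23 19 25 24 28 26 14 30 20 23 20 24 27 25 19 16 21 14 24 20 32]
 [12 16 15 17 16 13 14 12  0 13 13 14 14 14 10  7 11 11 11  9 12 12 11 13 13 13 24 14 13 29]]
```

Two independent sets of edges agree with this holder pose: the plate at y = ±45 and the bed front at x = -60. The pose is origin (507,-60.5), yaw -1.761. The stop face is near holder x ≈ 13. The template centre is (481,269), yaw ≈ -1.525. Next is a move-planning helper.

```bash
cat >> h.py <<'E'
TH=-1.761; HX=np.array([np.cos(TH),np.sin(TH)]); HY=np.array([-HX[1],HX[0]]); HO=np.array([507.,-60.5])
def h2w(x,y,z): return np.r_[HO+x*HX+y*HY,z]
def w2h(P): P=np.asarray(P); return np.r_[(P[:2]-HO)@HX,(P[:2]-HO)@HY,P[2]]
from scipy.spatial.transform import Rotation as Ro
def rot(o): q=o["tcp_rot"]; return Ro.from_quat([q[1],q[2],q[3],q[0]])
def wrap(a): return (a+np.pi/2)%np.pi-np.pi/2
def state():
    o=telemetry.get_obs(); R=rot(o).as_matrix()
    phi=np.arctan2(R[1,2],R[0,2])
    print("t %.2f tcp %s holder %s jawdir %.3f (rel holder x %.3f) tilt %.4f F %s Fh %s w %.1f q6 %.2f"%(o["time"],o["tcp_pos"].round(1),w2h(o["tcp_pos"]).round(2),phi,wrap(phi-TH),np.arccos(-R[2,0]),o["ft_force"].round(1),np.r_[o["ft_force"][:2]@HX,o["ft_force"][:2]@HY,o["ft_force"][2]].round(1),o["gripper_width"],o["q"][5]))
    return o,R,phi
def plan(tgt,phi_t,n,dirn=None):
    """n rows to tgt (world mm) with jaw axis angle phi_t (mod pi)"""
    o,R,phi=state(); dphi=wrap(phi_t-phi); s=-1  # +yaw about tool x (down) lowers phi
    D=np.asarray(tgt)-o["tcp_pos"]; rows=[];Rc=R.copy()
    step=D/n
    for i in range(n):
        d=Rc.T@step; rows.append([round(float(v),1) for v in d])
        Rc=Rc@Ro.from_rotvec([-dphi/n,0,0]).as_matrix()
    import json; print("dphi",round(dphi,3)); print(json.dumps({"offset":rows,"yaw":[round(-dphi/n,3)]*n}))
E
python3 - <<'E'
from h import *
t=h2w(-38,0,200);print(t); plan(t,TH,20)
E
```

```text
[514.18423816 -23.18530153 200.        ]
t 0.10 tcp [ 274.3 -616.1  259.5] holder [ 589.59 -123.47  259.53] jawdir -1.152 (rel holder x 0.609) tilt 0.0020 F [-0.3 -0.4  0.3] Fh [ 0.4 -0.2  0.3] w 87.8 q6 -0.04
dphi -0.609
{"offset": [[3.0, 23.0, -22.2], [3.0, 22.3, -22.9], [3.0, 21.6, -23.6], [3.0, 20.9, -24.2], [3.0, 20.1, -24.8], [3.0, 19.4, -25.4], [3.0, 18.6, -26.0], [3.0, 17.8, -26.6], [3.0, 17.0, -27.1], [3.0, 16.1, -27.6], [3.0, 15.3, -28.1], [3.0, 14.4, -28.5], [3.0, 13.6, -29.0], [3.0, 12.7, -29.4], [3.0, 11.8, -29.7], [3.0, 10.9, -30.1], [3.0, 9.9, -30.4], [3.0, 9.0, -30.7], [3.0, 8.1, -30.9], [3.0, 7.1, -31.2]], "yaw": [0.03, 0.03, 0.03, 0.03, 0.03, 0.03, 0.03, 0.03, 0.03, 0.03, 0.03, 0.03, 0.03, 0.03, 0.03, 0.03, 0.03, 0.03, 0.03, 0.03]}
```

Request:
drive_tool(offset=[[3,23,-22.2],[3,22.3,-22.9],[3,21.6,-23.6],[3,20.9,-24.2],[3,20.1,-24.8],[3,19.4,-25.4],[3,18.6,-26],[3,17.8,-26.6],[3,17,-27.1],[3,16.1,-27.6]], yaw=[0.03,0.03,0.03,0.03,0.03,0.03,0.03,0.03,0.03,0.03], claw=0.3)

```text
time: 0.93
tcp_pos: [394.8, -311.9, 222.3]
tcp_rot: [0.52, 0.476, 0.526, -0.476]
ft_force: [0.8, -0.3, 0.2]
gripper_width: 31.1
```

```bash
python3 - <<'E'
from h import *
plan(h2w(-38,0,200),TH,10)
E
```

```text
t 0.93 tcp [ 394.8 -311.9  222.3] holder [268.11 -62.59 222.32] jawdir -1.477 (rel holder x 0.284) tilt 0.0086 F [ 0.8 -0.3  0.2] Fh [0.1 0.8 0.2] w 31.1 q6 0.76
dphi -0.284
{"offset": [[2.3, 14.6, -27.6], [2.3, 13.8, -28.0], [2.3, 13.0, -28.4], [2.3, 12.2, -28.8], [2.3, 11.4, -29.1], [2.3, 10.5, -29.4], [2.3, 9.7, -29.7], [2.3, 8.9, -30.0], [2.3, 8.0, -30.2], [2.3, 7.1, -30.4]], "yaw": [0.028, 0.028, 0.028, 0.028, 0.028, 0.028, 0.028, 0.028, 0.028, 0.028]}
```

Request:
drive_tool(offset=[[1.5,14.6,-27.6],[1.5,13.8,-28.0],[1.5,13.0,-28.4],[1.5,12.2,-28.8],[1.5,11.4,-29.1],[1.5,10.5,-29.4],[1.5,9.7,-29.7],[1.5,8.9,-30.0],[1.5,8.0,-30.2],[1.5,7.1,-30.4]], yaw=[0.028,0.028,0.028,0.028,0.028,0.028,0.028,0.028,0.028,0.028])

```text
time: 1.77
tcp_pos: [515.1, -6.5, 203.7]
tcp_rot: [-0.442, -0.546, -0.452, 0.549]
ft_force: [-0.7, 0.4, -1.0]
gripper_width: 30.6
```

```bash
python3 - <<'E'
from h import *
plan(h2w(-38,0,100),TH,8)
E
```

```text
t 1.77 tcp [515.1  -6.5 203.7] holder [-54.55  -2.26 203.71] jawdir -1.773 (rel holder x -0.012) tilt 0.0144 F [-0.7  0.4 -1. ] Fh [-0.3 -0.8 -1. ] w 30.6 q6 1.70
dphi 0.012
{"offset": [[12.9, 0.5, 2.1], [12.9, 0.5, 2.1], [12.9, 0.5, 2.1], [12.9, 0.5, 2.1], [12.9, 0.5, 2.1], [12.9, 0.5, 2.1], [12.9, 0.5, 2.1], [12.9, 0.5, 2.1]], "yaw": [-0.001, -0.001, -0.001, -0.001, -0.001, -0.001, -0.001, -0.001]}
```

Request:
drive_tool(offset=[[12.9,0.5,2.1],[12.9,0.5,2.1],[12.9,0.5,2.1],[12.9,0.5,2.1],[12.9,0.5,2.1],[12.9,0.5,2.1],[12.9,0.5,2.1],[12.9,0.5,2.1],[0,0,0]], yaw=[0,0,0,0,0,0,0,0,0])

```text
time: 2.52
tcp_pos: [514.9, -13.9, 93.8]
tcp_rot: [-0.444, -0.544, -0.456, 0.547]
ft_force: [-0.0, -0.2, -0.9]
gripper_width: 30.9
```

```bash
python3 - <<'E'
from h import *
plan(h2w(-38,0,66),TH,5)
for n in("side","top"):
    p,d=vision.grab_frame(n); cv2.imwrite(f"pics/{n}1.png",p[:,:,::-1])
a=cv2.imread("pics/side1.png")[140:260,240:400]; b=cv2.imread("pics/top1.png")[120:270,280:440]
cv2.imwrite("pics/c1.png",np.hstack([cv2.resize(a,(400,300),interpolation=2),cv2.resize(b,(400,300),interpolation=2)]))
E
```

```text
t 2.52 tcp [514.9 -13.9  93.8] holder [-47.28  -1.08  93.79] jawdir -1.762 (rel holder x -0.001) tilt 0.0178 F [-0.  -0.2 -0.9] Fh [ 0.2 -0.  -0.9] w 30.9 q6 1.67
dphi 0.001
{"offset": [[5.5, 0.3, 1.9], [5.5, 0.3, 1.9], [5.5, 0.3, 1.9], [5.5, 0.3, 1.9], [5.5, 0.3, 1.9]], "yaw": [-0.0, -0.0, -0.0, -0.0, -0.0]}
```

View pics/c1.png

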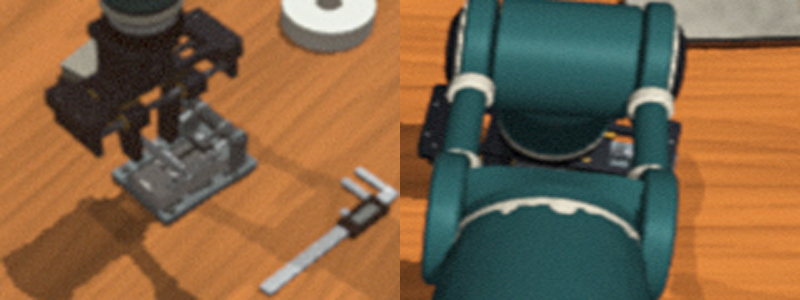

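Request:
drive_tool(offset=[[0,0.3,3],[0,0.3,3],[0,0.3,3],[0,0,0]], yaw=[0,0,0,0])

```text
time: 2.95
tcp_pos: [518.0, -23.5, 99.2]
tcp_rot: [0.446, 0.546, 0.454, -0.544]
ft_force: [0.1, 0.3, -0.7]
gripper_width: 31.1
```

```bash
python3 - <<'E'
from h import *
o,R,p=state(); print("toolx in holder",R[:2,0]@HX,R[:2,0]@HY)
E
```

```text
t 2.95 tcp [518.  -23.5  99.2] holder [-38.37   3.79  99.24] jawdir -1.761 (rel holder x 0.000) tilt 0.0117 F [ 0.1  0.3 -0.7] Fh [-0.3  0.1 -0.7] w 31.1 q6 1.65
toolx in holder -0.009212074365783423 -0.007175402636820689
```

Request:
drive_tool(offset=[[0,0,0]], yaw=[0])

```text
time: 3.03
tcp_pos: [518.5, -23.8, 100.0]
tcp_rot: [0.447, 0.547, 0.454, -0.544]
ft_force: [0.1, 0.2, -0.3]
gripper_width: 30.5
```

Request:
drive_tool(offset=[[0,0,0]], yaw=[0])

```text
time: 3.12
tcp_pos: [518.9, -24.0, 100.6]
tcp_rot: [0.447, 0.547, 0.454, -0.544]
ft_force: [0.9, 0.1, 0.1]
gripper_width: 30.9
```

Request:
drive_tool(offset=[[10,-4,0]], yaw=[0])

```text
time: 3.2
tcp_pos: [517.6, -23.5, 92.8]
tcp_rot: [0.448, 0.548, 0.452, -0.542]
ft_force: [0.3, -0.1, 0.6]
gripper_width: 30.4
```

Request:
drive_tool(offset=[[0,0,0]], yaw=[0])

```text
time: 3.28
tcp_pos: [515.3, -23.2, 90.8]
tcp_rot: [0.447, 0.547, 0.453, -0.543]
ft_force: [-0.7, 0.8, -0.6]
gripper_width: 30.9
```

```bash
python3 - <<'E'
from h import *
o,R,p=state(); print("toolx in holder",R[:2,0]@HX,R[:2,0]@HY, "tooly in holder",R[:2,1]@HX,R[:2,1]@HY)
E
```

```text
t 3.28 tcp [515.3 -23.2  90.8] holder [-38.22   1.14  90.79] jawdir -1.762 (rel holder x -0.001) tilt 0.0101 F [-0.7  0.8 -0.6] Fh [-0.7 -0.8 -0.6] w 30.9 q6 1.65
toolx in holder -0.009751737924394106 -0.0026697490908399596 tooly in holder 0.0006827968199675187 0.9999961849693987
```

Request:
drive_tool(offset=[[6,-0.5,0],[6,-0.3,0],[6,-0.3,0],[4,0,0],[1,0,0],[0,0,0]], yaw=[0,0,0,0,0,0])

```text
time: 3.78
tcp_pos: [512.4, -22.2, 63.4]
tcp_rot: [0.446, 0.546, 0.454, -0.544]
ft_force: [-0.6, -0.2, -0.4]
gripper_width: 31.0
```

```bash
python3 - <<'E'
from h import *
state()
E
```

```text
t 3.78 tcp [512.4 -22.2  63.4] holder [-38.65  -1.93  63.42] jawdir -1.761 (rel holder x -0.000) tilt 0.0112 F [-0.6 -0.2 -0.4] Fh [ 0.3 -0.5 -0.4] w 31.0 q6 1.65
```

Request:
drive_tool(offset=[[-3,0.5,0.3],[0,0,0],[0,0,0]], yaw=[0,0,0])

```text
time: 4.03
tcp_pos: [512.8, -22.6, 66.3]
tcp_rot: [0.446, 0.546, 0.454, -0.544]
ft_force: [0.8, -0.4, 0.5]
gripper_width: 31.2
```

Request:
drive_tool(offset=[[0,0,0],[0,0,0],[0,0,0],[0,0,0],[0,0,0]], yaw=[0,0,0,0,0], claw=1)

```text
time: 4.45
tcp_pos: [513.9, -22.4, 67.5]
tcp_rot: [0.447, 0.547, 0.454, -0.543]
ft_force: [0.6, -1.6, -1.7]
gripper_width: 8.9
```

```bash
python3 - <<'E'
from h import *
state()
E
```

```text
t 4.45 tcp [513.9 -22.4  67.5] holder [-38.71  -0.4   67.55] jawdir -1.761 (rel holder x -0.000) tilt 0.0111 F [ 0.6 -1.6 -1.7] Fh [ 1.5  0.9 -1.7] w 8.9 q6 1.65
```

```bash
cat >> h.py <<'E'
B0=np.arctan2(6,78);L=np.hypot(6,78)
def arc(a): return np.array([-L*np.cos(B0+a), L*np.sin(B0+a)])  # rel hinge hx,z
def arcplan(a0,a1,n):
    A=[arc(a) for a in np.linspace(a0,a1,n+1)]
    for i in range(n): d=A[i+1]-A[i]; print([round(-d[1],1),0,round(d[0],1)])
def angle(bx,bz,hx=39.3,hz=50.0): # bar pos in holder
    return np.arctan2(bz-hz,hx-bx)-B0, np.hypot(bz-hz,hx-bx)
E
python3 - <<'E'
from h import *
arcplan(0,1.12,20)
E
```

```text
[np.float64(-4.4), 0, np.float64(0.5)]
[np.float64(-4.3), 0, np.float64(0.7)]
[np.float64(-4.3), 0, np.float64(0.9)]
[np.float64(-4.2), 0, np.float64(1.2)]
[np.float64(-4.1), 0, np.float64(1.4)]
[np.float64(-4.1), 0, np.float64(1.6)]
[np.float64(-4.0), 0, np.float64(1.9)]
[np.float64(-3.9), 0, np.float64(2.1)]
[np.float64(-3.7), 0, np.float64(2.3)]
[np.float64(-3.6), 0, np.float64(2.5)]
[np.float64(-3.4), 0, np.float64(2.7)]
[np.float64(-3.3), 0, np.float64(2.9)]
[np.float64(-3.1), 0, np.float64(3.1)]
[np.float64(-2.9), 0, np.float64(3.2)]
[np.float64(-2.8), 0, np.float64(3.4)]
[np.float64(-2.6), 0, np.float64(3.5)]
[np.float64(-2.4), 0, np.float64(3.7)]
[np.float64(-2.2), 0, np.float64(3.8)]
[np.float64(-1.9), 0, np.float64(3.9)]
[np.float64(-1.7), 0, np.float64(4.0)]
```

Request:
drive_tool(offset=[[-4.4,0,0.5],[-4.3,0,0.7],[-4.3,0,0.9],[-4.2,0,1.2],[-4.1,0,1.4]], yaw=[0,0,0,0,0])

```text
time: 4.87
tcp_pos: [512.9, -25.9, 86.4]
tcp_rot: [0.446, 0.548, 0.454, -0.543]
ft_force: [3.8, 2.1, -8.2]
gripper_width: 8.8
```

```bash
cat >> h.py <<'E'
def barstate(off=11.5):
    o,R,p=state(); h=w2h(o["tcp_pos"]); a,l=angle(h[0],h[2]-off); print("bar angle %.3f radius %.1f"%(a,l)); return a
E
python3 - <<'E'
from h import *
barstate()
E
```

```text
t 4.87 tcp [512.9 -25.9  86.4] holder [-35.13  -0.77  86.38] jawdir -1.763 (rel holder x -0.002) tilt 0.0142 F [ 3.8  2.1 -8.2] Fh [-2.8  3.4 -8.2] w 8.8 q6 1.64
bar angle 0.246 radius 78.5
```

Request:
drive_tool(offset=[[-4.1,0.3,1.6],[-4.0,0.2,1.9],[-3.9,0,2.1],[-3.7,0,2.3],[-3.6,0,2.5]], yaw=[0,0,0,0,0])

```text
time: 5.28
tcp_pos: [510.9, -35.4, 107.7]
tcp_rot: [0.444, 0.549, 0.455, -0.542]
ft_force: [2.2, 4.0, -3.3]
gripper_width: 9.0
```

```bash
python3 - <<'E'
from h import *
barstate()
E
```

```text
t 5.28 tcp [510.9 -35.4 107.7] holder [-25.4   -0.88 107.68] jawdir -1.764 (rel holder x -0.003) tilt 0.0179 F [ 2.2  4.  -3.3] Fh [-4.4  1.4 -3.3] w 9.0 q6 1.62
bar angle 0.543 radius 79.5
```

Request:
drive_tool(offset=[[-3.0,0.2,2.9],[-3.0,0.2,3.1],[-2.9,0,3.2],[-2.7,0,3.3],[-2.5,0,3.4],[-2.3,0,3.5]], yaw=[0,0,0,0,0,0])

```text
time: 5.78
tcp_pos: [506.6, -56.9, 130.1]
tcp_rot: [0.444, 0.549, 0.455, -0.543]
ft_force: [-1.3, -2.7, -0.7]
gripper_width: 8.8
```

```bash
python3 - <<'E'
from h import *
barstate()
E
```

```text
t 5.78 tcp [506.6 -56.9 130.1] holder [ -3.46  -1.05 130.08] jawdir -1.763 (rel holder x -0.002) tilt 0.0176 F [-1.3 -2.7 -0.7] Fh [ 2.9 -0.8 -0.7] w 8.8 q6 1.58
bar angle 0.936 radius 80.8
```

Request:
drive_tool(offset=[[-1.6,0.2,3.2],[-1.4,0.2,3.2],[-1.2,0,3.2],[-0.8,0,3],[0,0,0],[0,0,0]], yaw=[0,0,0,0,0,0])

```text
time: 6.28
tcp_pos: [503.7, -73.0, 137.0]
tcp_rot: [0.444, 0.549, 0.455, -0.544]
ft_force: [-1.7, 1.1, 3.8]
gripper_width: 9.0
```

```bash
python3 - <<'E'
from h import *
barstate()
E
```

```text
t 6.28 tcp [503.7 -73.  137. ] holder [ 12.88  -0.93 137.04] jawdir -1.765 (rel holder x -0.004) tilt 0.0169 F [-1.7  1.1  3.8] Fh [-0.7 -1.9  3.8] w 9.0 q6 1.55
bar angle 1.158 radius 80.0
```

Request:
drive_tool(offset=[[0,0,0],[0,0,0],[0,0,0],[-3,0,0]], yaw=[0,0,0,0], claw=0.5)

```text
time: 6.62
tcp_pos: [503.8, -73.8, 138.5]
tcp_rot: [0.445, 0.548, 0.454, -0.544]
ft_force: [0.2, 0.6, 0.6]
gripper_width: 22.3
```

Request:
drive_tool(offset=[[-10,0,0],[-15,0,0],[-15,0,0],[-15,0,0],[-10,0,0]], yaw=[0,0,0,0,0], claw=0)

```text
time: 7.03
tcp_pos: [502.5, -74.7, 205.3]
tcp_rot: [0.444, 0.546, 0.456, -0.545]
ft_force: [0.3, -1.0, -0.2]
gripper_width: 43.9
```

```bash
python3 - <<'E'
from h import *
p,d=vision.grab_frame("side"); cv2.imwrite("pics/c2.png",cv2.resize(p[120:270,220:420,::-1],(800,600),interpolation=2))
TT=-1.5246; TX=np.array([np.cos(TT),np.sin(TT)]); c=np.array([481,269.])-42*TX
print("grip",c)
plan(np.r_[c,150],TT+np.pi/2,14)
E
```

```text
grip [479.06044431 310.95519186]
t 7.08 tcp [503.8 -75.  207.4] holder [ 14.82  -0.36 207.41] jawdir -1.763 (rel holder x -0.002) tilt 0.0148 F [1.  0.2 1.1] Fh [-0.4  0.9  1.1] w 44.1 q6 1.55
dphi -1.332
{"offset": [[4.5, -7.0, -26.7], [4.5, -9.5, -25.9], [4.5, -11.9, -24.9], [4.5, -14.2, -23.6], [4.5, -16.4, -22.2], [4.5, -18.4, -20.5], [4.5, -20.3, -18.7], [4.5, -22.0, -16.7], [4.5, -23.4, -14.5], [4.5, -24.7, -12.2], [4.5, -25.8, -9.8], [4.5, -26.6, -7.3], [4.5, -27.2, -4.8], [4.5, -27.5, -2.2]], "yaw": [0.095, 0.095, 0.095, 0.095, 0.095, 0.095, 0.095, 0.095, 0.095, 0.095, 0.095, 0.095, 0.095, 0.095]}
```

View pics/c2.png

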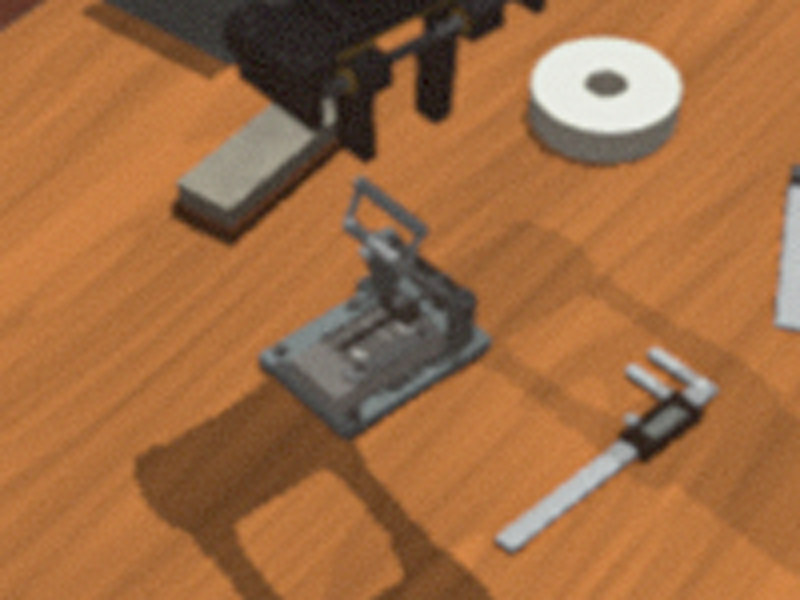

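The clip is up: in the crop its bar stands above the hinge at about (390,205). To keep joint 6 in range I'll turn the other way (+1.81 rad).

```bash
cat >> h.py <<'E'
def plan2(tgt,dphi,n):
    o,R,phi=state(); D=np.asarray(tgt)-o["tcp_pos"]; rows=[];Rc=R.copy()
    for i in range(n):
        rows.append([round(float(v),1) for v in Rc.T@(D/n)]); Rc=Rc@Ro.from_rotvec([-dphi/n,0,0]).as_matrix()
    print(rows, round(-dphi/n,3))
E
python3 - <<'E'
from h import *
plan2([479,311,140],1.81,18)
E
```

```text
t 7.08 tcp [503.8 -75.  207.4] holder [ 14.82  -0.36 207.41] jawdir -1.763 (rel holder x -0.002) tilt 0.0148 F [1.  0.2 1.1] Fh [-0.4  0.9  1.1] w 44.1 q6 1.55
[[4.0, -5.4, -20.7], [4.0, -3.3, -21.2], [4.0, -1.2, -21.4], [4.0, 1.0, -21.4], [4.0, 3.1, -21.2], [4.0, 5.2, -20.8], [4.0, 7.3, -20.2], [4.0, 9.3, -19.3], [4.0, 11.2, -18.3], [4.0, 13.0, -17.1], [4.0, 14.6, -15.7], [4.0, 16.1, -14.1], [4.0, 17.4, -12.4], [4.0, 18.6, -10.6], [4.0, 19.6, -8.7], [4.0, 20.4, -6.7], [4.0, 20.9, -4.6], [4.0, 21.3, -2.5]] -0.101
```

Request:
drive_tool(offset=[[0,-5.4,-20.7],[0,-3.3,-21.2],[0,-1.2,-21.4],[2,1,-21.4],[3,3.1,-21.2],[4,5.2,-20.8],[4,7.3,-20.2],[4,9.3,-19.3],[4,11.2,-18.3],[4,13,-17.1]], yaw=[-0.1,-0.1,-0.1,-0.1,-0.1,-0.1,-0.1,-0.1,-0.1,-0.1], claw=-0.5)

```text
time: 7.92
tcp_pos: [490.1, 143.4, 189.0]
tcp_rot: [0.662, 0.254, 0.661, -0.246]
ft_force: [-0.3, 0.8, -0.4]
gripper_width: 66.0
```

```bash
python3 - <<'E'
from h import *
plan([479,311,130],-1.5246+np.pi/2,10)
E
```

```text
t 7.92 tcp [490.1 143.4 189. ] holder [-197.01  -55.14  188.95] jawdir -0.724 (rel holder x 1.037) tilt 0.0118 F [-0.3  0.8 -0.4] Fh [-0.7 -0.4 -0.4] w 66.0 q6 0.95
dphi 0.77
{"offset": [[6.1, 11.8, -11.9], [6.1, 12.6, -11.0], [6.1, 13.4, -10.0], [6.1, 14.2, -8.9], [6.1, 14.8, -7.8], [6.1, 15.4, -6.6], [6.1, 15.8, -5.4], [6.1, 16.2, -4.2], [6.1, 16.5, -2.9], [6.1, 16.7, -1.7]], "yaw": [-0.077, -0.077, -0.077, -0.077, -0.077, -0.077, -0.077, -0.077, -0.077, -0.077]}
```

Request:
drive_tool(offset=[[5.5,11.8,-11.9],[5.5,12.6,-11],[5.5,13.4,-10],[5.5,14.2,-8.9],[5.5,14.8,-7.8],[5.5,15.4,-6.6],[5.5,15.8,-5.4],[5.5,16.2,-4.2],[5.5,16.5,-2.9],[5.5,14,-1.7]], yaw=[-0.077,-0.077,-0.077,-0.077,-0.077,-0.077,-0.077,-0.077,-0.077,-0.077])

```text
time: 8.75
tcp_pos: [473.8, 318.2, 132.8]
tcp_rot: [0.709, -0.029, 0.703, 0.036]
ft_force: [0.1, -0.4, -0.0]
gripper_width: 65.8
```

```bash
python3 - <<'E'
from h import *
plan([479,311,60],-1.5246+np.pi/2,6)
E
```

```text
t 8.75 tcp [473.8 318.2 132.8] holder [-365.59 -104.17  132.78] jawdir 0.091 (rel holder x -1.290) tilt 0.0131 F [ 0.1 -0.4 -0. ] Fh [ 0.4  0.2 -0. ] w 65.8 q6 0.45
dphi -0.045
{"offset": [[12.1, -1.4, 0.6], [12.1, -1.4, 0.6], [12.1, -1.4, 0.7], [12.1, -1.4, 0.7], [12.1, -1.4, 0.7], [12.1, -1.4, 0.7]], "yaw": [0.007, 0.007, 0.007, 0.007, 0.007, 0.007]}
```

Request:
drive_tool(offset=[[12,-1.6,0.8],[12,-1.5,0.8],[12,-1.5,0.8],[12,-1.4,0.8],[12,-1.4,0.8],[8,-1,0.8],[0,0,0]], yaw=[0.008,0.008,0.008,0.008,0.006,0.006,0])

```text
time: 9.33
tcp_pos: [478.6, 308.2, 55.3]
tcp_rot: [0.709, -0.011, 0.705, 0.016]
ft_force: [-0.4, -0.3, 0.7]
gripper_width: 65.9
```

```bash
python3 - <<'E'
from h import *
plan([479,311,24.5],-1.5246+np.pi/2,5)
p,d=vision.grab_frame("side"); cv2.imwrite("pics/c3.png",cv2.resize(p[200:350,120:320,::-1],(800,600),interpolation=2))
E
```

```text
t 9.33 tcp [478.6 308.2  55.3] holder [-356.67  -97.55   55.33] jawdir 0.038 (rel holder x -1.343) tilt 0.0086 F [-0.4 -0.3  0.7] Fh [ 0.4 -0.4  0.7] w 65.9 q6 0.48
dphi 0.008
{"offset": [[6.2, 0.5, 0.1], [6.2, 0.5, 0.1], [6.2, 0.5, 0.1], [6.2, 0.5, 0.1], [6.2, 0.5, 0.1]], "yaw": [-0.002, -0.002, -0.002, -0.002, -0.002]}
```

View pics/c3.png

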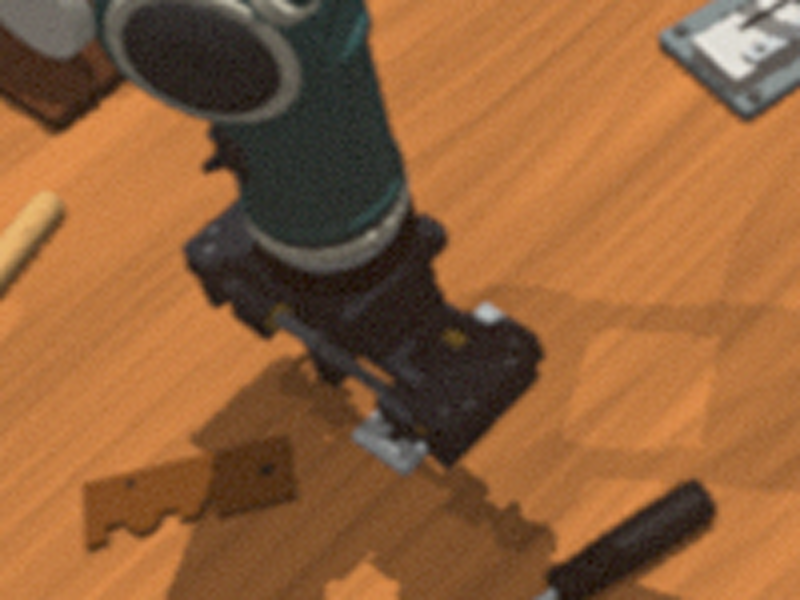

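Request:
drive_tool(offset=[[6,0.4,0.1],[6,0.4,0.1],[6,0.4,0.1],[4,0.3,0.1],[2,0,0],[0,0,0]], yaw=[-0.002,-0.002,-0.002,-0.002,0,0])

```text
time: 9.88
tcp_pos: [481.2, 310.6, 31.3]
tcp_rot: [0.71, -0.013, 0.704, 0.019]
ft_force: [0.7, 0.7, -0.2]
gripper_width: 66.2
```

```bash
python3 - <<'E'
from h import *
state()
E
```

```text
t 9.88 tcp [481.2 310.6  31.3] holder [-359.48  -95.5    31.32] jawdir 0.046 (rel holder x -1.335) tilt 0.0124 F [ 0.7  0.7 -0.2] Fh [-0.8  0.5 -0.2] w 66.2 q6 0.48
```

Request:
drive_tool(offset=[[4,0,-1],[2,0,-0.5],[0,0,0],[0,0,0]], yaw=[0,0,0,0])

```text
time: 10.22
tcp_pos: [479.9, 311.1, 25.3]
tcp_rot: [0.71, -0.013, 0.704, 0.02]
ft_force: [0.5, 0.1, 0.4]
gripper_width: 66.2
```

```bash
python3 - <<'E'
from h import *
state()
E
```

```text
t 10.22 tcp [479.9 311.1  25.3] holder [-359.81  -96.87   25.26] jawdir 0.046 (rel holder x -1.334) tilt 0.0136 F [0.5 0.1 0.4] Fh [-0.2  0.4  0.4] w 66.2 q6 0.48
```

Request:
drive_tool(offset=[[1.8,0,-0.3],[0,0,0]], yaw=[0,0])

```text
time: 10.38
tcp_pos: [479.7, 311.3, 23.6]
tcp_rot: [0.71, -0.013, 0.703, 0.02]
ft_force: [-1.0, 0.3, -0.0]
gripper_width: 66.3
```

Request:
drive_tool(offset=[[0.3,0,0],[0.2,0,0],[0,0,0],[0,0,0],[0,0,0]], yaw=[0,0,0,0,0], claw=0.6)

```text
time: 10.8
tcp_pos: [480.1, 311.5, 23.5]
tcp_rot: [0.711, -0.013, 0.703, 0.02]
ft_force: [0.3, 0.9, -1.0]
gripper_width: 39.3
```

```bash
python3 - <<'E'
from h import *
o,R,p=state(); print(R[:,0])
E
```

```text
t 10.80 tcp [480.1 311.5  23.5] holder [-360.2   -96.71   23.47] jawdir 0.046 (rel holder x -1.334) tilt 0.0151 F [ 0.3  0.9 -1. ] Fh [-0.9  0.1 -1. ] w 39.3 q6 0.48
[ 0.01069911  0.01069453 -0.99988557]
```

Request:
drive_tool(offset=[[-4,0,0],[-8,0,0],[-12,0,0],[-12,0,0],[-12,0,0],[-8,0,0]], yaw=[0,0,0,0,0,0], claw=1)

```text
time: 11.3
tcp_pos: [476.8, 309.3, 81.6]
tcp_rot: [0.709, -0.014, 0.705, 0.019]
ft_force: [-0.1, -0.1, -1.9]
gripper_width: 39.2
```

```bash
python3 - <<'E'
from h import *
print(h2w(-150,6,85))
plan(h2w(-150,6,85),TH+np.pi/2,20)
E
```

```text
[541.25062935  85.66050899  85.        ]
t 11.30 tcp [476.8 309.3  81.6] holder [-357.45  -99.57   81.56] jawdir 0.046 (rel holder x -1.335) tilt 0.0086 F [-0.1 -0.1 -1.9] Fh [ 0.1 -0.  -1.9] w 39.2 q6 0.48
dphi -0.236
{"offset": [[-0.2, -11.3, 2.7], [-0.2, -11.3, 2.8], [-0.2, -11.3, 3.0], [-0.2, -11.2, 3.1], [-0.2, -11.2, 3.2], [-0.2, -11.1, 3.4], [-0.2, -11.1, 3.5], [-0.2, -11.1, 3.6], [-0.2, -11.0, 3.8], [-0.2, -11.0, 3.9], [-0.2, -10.9, 4.0], [-0.2, -10.9, 4.1], [-0.2, -10.8, 4.3], [-0.2, -10.8, 4.4], [-0.2, -10.7, 4.5], [-0.2, -10.7, 4.7], [-0.2, -10.6, 4.8], [-0.2, -10.6, 4.9], [-0.2, -10.5, 5.0], [-0.2, -10.4, 5.2]], "yaw": [0.012, 0.012, 0.012, 0.012, 0.012, 0.012, 0.012, 0.012, 0.012, 0.012, 0.012, 0.012, 0.012, 0.012, 0.012, 0.012, 0.012, 0.012, 0.012, 0.012]}
```

Request:
drive_tool(offset=[[-0.5,-11.3,2.7],[-0.5,-11.3,2.8],[-0.5,-11.3,3],[-0.5,-11.2,3.1],[-0.5,-11.2,3.2],[-0.5,-11.1,3.4],[-0.5,-11.1,3.5],[-0.5,-11.1,3.6],[-0.5,-11,3.8],[-0.5,-11,3.9]], yaw=[0.012,0.012,0.012,0.012,0.012,0.012,0.012,0.012,0.012,0.012])

```text
time: 12.13
tcp_pos: [511.4, 185.8, 88.3]
tcp_rot: [0.709, 0.034, 0.704, -0.027]
ft_force: [-0.2, 0.4, -2.9]
gripper_width: 39.6
```

```bash
python3 - <<'E'
from h import *
plan(h2w(-150,6,85),TH+np.pi/2,10)
E
```

```text
t 12.13 tcp [511.4 185.8  88.3] holder [-242.73  -42.21   88.26] jawdir -0.086 (rel holder x -1.467) tilt 0.0108 F [-0.2  0.4 -2.9] Fh [-0.4 -0.3 -2.9] w 39.6 q6 0.38
dphi -0.104
{"offset": [[0.3, -9.7, 3.8], [0.3, -9.7, 3.9], [0.3, -9.6, 4.0], [0.3, -9.6, 4.1], [0.3, -9.6, 4.2], [0.3, -9.5, 4.3], [0.3, -9.5, 4.4], [0.3, -9.4, 4.5], [0.3, -9.4, 4.6], [0.3, -9.3, 4.7]], "yaw": [0.01, 0.01, 0.01, 0.01, 0.01, 0.01, 0.01, 0.01, 0.01, 0.01]}
```

Request:
drive_tool(offset=[[0.3,-9.7,3.8],[0.3,-9.7,3.9],[0.3,-9.6,4],[0.3,-9.6,4.1],[0.3,-9.6,4.2],[0.3,-9.5,4.3],[0.3,-9.5,4.4],[0.3,-9.4,4.5],[0.3,-9.4,4.6],[0,0,0]], yaw=[0.01,0.01,0.01,0.01,0.01,0.01,0.01,0.01,0.01,0])

```text
time: 12.97
tcp_pos: [541.2, 83.4, 84.5]
tcp_rot: [0.706, 0.07, 0.702, -0.063]
ft_force: [0.3, -0.8, -2.5]
gripper_width: 39.3
```

```bash
python3 - <<'E'
from h import *
plan(h2w(-125,3,70),TH+np.pi/2,6)
o,R,p=state(); print("toolx hx hy",R[:2,0]@HX,R[:2,0]@HY)
out=[]
for n,(u0,v0,u1,v1) in {"side":(210,150,370,270),"top":(250,150,410,270)}.items():
    p,d=vision.grab_frame(n); cv2.imwrite(f"pics/{n}4.png",p[:,:,::-1]);out.append(cv2.resize(p[v0:v1,u0:u1,::-1],(400,300),interpolation=2))
cv2.imwrite("pics/c4.png",np.hstack(out))
E
```

```text
t 12.97 tcp [541.2  83.4  84.5] holder [-147.8     6.34   84.49] jawdir -0.189 (rel holder x -1.569) tilt 0.0106 F [ 0.3 -0.8 -2.5] Fh [ 0.7  0.4 -2.5] w 39.3 q6 0.29
dphi -0.002
{"offset": [[2.4, -3.8, -0.6], [2.4, -3.8, -0.6], [2.4, -3.8, -0.6], [2.4, -3.8, -0.6], [2.4, -3.8, -0.6], [2.4, -3.8, -0.6]], "yaw": [0.0, 0.0, 0.0, 0.0, 0.0, 0.0]}
t 12.97 tcp [541.2  83.4  84.5] holder [-147.8     6.34   84.49] jawdir -0.189 (rel holder x -1.569) tilt 0.0106 F [ 0.3 -0.8 -2.5] Fh [ 0.7  0.4 -2.5] w 39.3 q6 0.29
toolx hx hy -0.00931199849205075 0.005113324723420143
```

View pics/c4.png

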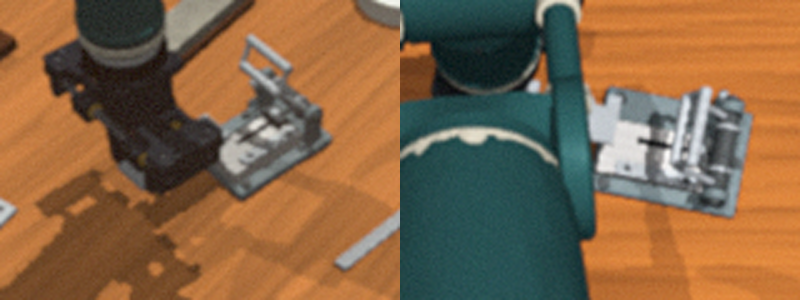

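Request:
drive_tool(offset=[[4,-4,-0.6],[4,-4,-0.6],[4,-4,-0.6],[4,-4,-0.6],[4,-4,-0.6],[2,-3,-0.3],[0,0,0]], yaw=[0,0,0,0,0,0,0])

```text
time: 13.65
tcp_pos: [531.0, 62.7, 59.1]
tcp_rot: [0.705, 0.069, 0.703, -0.062]
ft_force: [-0.5, -0.9, -1.5]
gripper_width: 39.3
```

```bash
python3 - <<'E'
from h import *
o,R,p=state(); print("toolx hx hy",R[:2,0]@HX,R[:2,0]@HY)
out=[]
for n,(u0,v0,u1,v1) in {"side":(270,165,350,225),"top":(320,175,400,235)}.items():
    p,d=vision.grab_frame(n); cv2.imwrite(f"pics/{n}5.png",p[:,:,::-1]);out.append(cv2.resize(p[v0:v1,u0:u1,::-1],(400,300),interpolation=2))
cv2.imwrite("pics/c5.png",np.hstack(out))
E
```

```text
t 13.65 tcp [531.   62.7  59.1] holder [-125.51    0.26   59.11] jawdir -0.185 (rel holder x -1.566) tilt 0.0104 F [-0.5 -0.9 -1.5] Fh [ 1.  -0.3 -1.5] w 39.3 q6 0.24
toolx hx hy -0.010163239352331016 0.002357703382323557
```

View pics/c5.png

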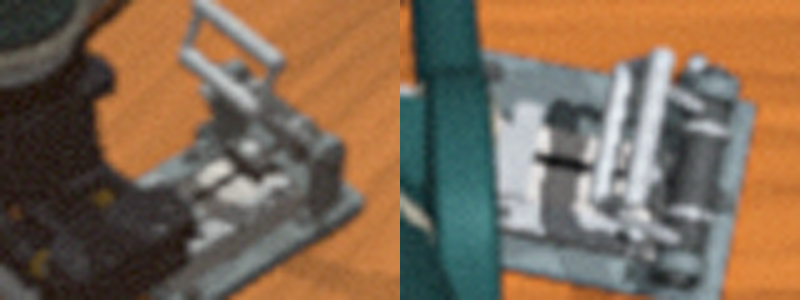

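Request:
drive_tool(offset=[[0,0,2.2],[0,0,0.8],[1.5,0,0],[1.5,0,0],[0,0,0]], yaw=[0.004,0,0,0,0])

```text
time: 14.17
tcp_pos: [536.4, 63.0, 57.6]
tcp_rot: [0.706, 0.071, 0.701, -0.063]
ft_force: [-1.0, -0.2, -2.5]
gripper_width: 39.4
```

```bash
python3 - <<'E'
from h import *
o,R,p=state()
for uv in [(341,221.4),(347.5,196.5)]:
    P=ray("top",[uv],40)[0]; print(w2h(P))
E
```

```text
t 14.17 tcp [536.4  63.   57.6] holder [-126.84    5.52   57.64] jawdir -0.189 (rel holder x -1.570) tilt 0.0130 F [-1.  -0.2 -2.5] Fh [ 0.4 -0.9 -2.5] w 39.4 q6 0.25
[-32.34978523 -35.66606039  40.        ]
[-29.29400836  18.60102162  40.        ]
```

Request:
drive_tool(offset=[[1,0,-1],[1.5,0,-0.5],[1.5,0,-0.3],[1,0,0],[0,0,0]], yaw=[0,0,0,0,0])

```text
time: 14.58
tcp_pos: [534.8, 63.7, 52.3]
tcp_rot: [0.707, 0.07, 0.701, -0.063]
ft_force: [0.4, 0.3, -1.7]
gripper_width: 39.0
```

```bash
python3 - <<'E'
from h import *
o,R,p=state()
E
```

```text
t 14.58 tcp [534.8  63.7  52.3] holder [-127.2     3.81   52.35] jawdir -0.189 (rel holder x -1.569) tilt 0.0135 F [ 0.4  0.3 -1.7] Fh [-0.4  0.3 -1.7] w 39.0 q6 0.25
```

Request:
drive_tool(offset=[[0.7,0,-0.3],[0.5,0,0],[0,0,0]], yaw=[0,0,0])

```text
time: 14.83
tcp_pos: [534.9, 63.7, 51.4]
tcp_rot: [0.707, 0.07, 0.701, -0.063]
ft_force: [-0.2, 0.4, -0.0]
gripper_width: 39.3
```

```bash
python3 - <<'E'
from h import *
o,R,p=state(); print(R[:2,0]@HX,R[:2,0]@HY)
E
```

```text
t 14.83 tcp [534.9  63.7  51.4] holder [-127.24    3.91   51.39] jawdir -0.188 (rel holder x -1.569) tilt 0.0139 F [-0.2  0.4 -0. ] Fh [-0.3 -0.3 -0. ] w 39.3 q6 0.25
-0.011674995588340844 0.007459152248216558
```

Request:
drive_tool(offset=[[0,-3.5,-0.2],[0,-4,0],[0,-4,0],[0,-4,0],[0,-4,0],[0,-2,0],[0,0,0]], yaw=[0,0,0,0,0,0,0])

```text
time: 15.42
tcp_pos: [530.6, 40.4, 51.6]
tcp_rot: [0.707, 0.071, 0.701, -0.063]
ft_force: [0.9, 0.4, -1.3]
gripper_width: 39.3
```

```bash
python3 - <<'E'
from h import *
o,R,p=state(); print(R[:2,0]@HX,R[:2,0]@HY)
E
```

```text
t 15.42 tcp [530.6  40.4  51.6] holder [-103.59    4.12   51.64] jawdir -0.189 (rel holder x -1.569) tilt 0.0149 F [ 0.9  0.4 -1.3] Fh [-0.5  0.8 -1.3] w 39.3 q6 0.20
-0.012242404661214321 0.008473593563341854
```

Head is now near holder x ≈ -6. Next I'll ease the back to the fence, feeling for it.

Request:
drive_tool(offset=[[0.3,0,-1],[0.1,0,-1],[0,0,-0.7],[0,0,0]], yaw=[0,0,0,0])

```text
time: 15.75
tcp_pos: [528.6, 40.3, 51.6]
tcp_rot: [0.708, 0.071, 0.7, -0.063]
ft_force: [0.8, 0.4, -0.5]
gripper_width: 39.4
```

```bash
python3 - <<'E'
from h import *
o,R,p=state()
E
```

```text
t 15.75 tcp [528.6  40.3  51.6] holder [-103.08    2.13   51.57] jawdir -0.189 (rel holder x -1.570) tilt 0.0159 F [ 0.8  0.4 -0.5] Fh [-0.6  0.7 -0.5] w 39.4 q6 0.20
```

Request:
drive_tool(offset=[[0.1,0,-0.8],[0,0,-0.7]], yaw=[0,0])

```text
time: 15.92
tcp_pos: [527.2, 40.7, 51.5]
tcp_rot: [0.708, 0.07, 0.7, -0.063]
ft_force: [1.0, -0.6, -1.0]
gripper_width: 39.4
```

Request:
drive_tool(offset=[[0.1,0,-0.7],[0,0,-0.5]], yaw=[0,0])

```text
time: 16.08
tcp_pos: [527.1, 40.8, 51.8]
tcp_rot: [0.709, 0.07, 0.699, -0.062]
ft_force: [1.4, -1.6, -1.8]
gripper_width: 39.3
```

```bash
python3 - <<'E'
from h import *
o,R,p=state()
E
```

```text
t 16.08 tcp [527.1  40.8  51.8] holder [-103.27    0.54   51.77] jawdir -0.187 (rel holder x -1.568) tilt 0.0179 F [ 1.4 -1.6 -1.8] Fh [ 1.3  1.7 -1.8] w 39.3 q6 0.20
```

Request:
drive_tool(offset=[[0.3,0,-0.6],[0.2,0,-0.5]], yaw=[0,0])

```text
time: 16.25
tcp_pos: [526.9, 40.8, 51.7]
tcp_rot: [0.71, 0.069, 0.698, -0.062]
ft_force: [2.4, -0.8, -1.4]
gripper_width: 39.3
```

```bash
python3 - <<'E'
from h import *
o,R,p=state(); print(R[:2,0]@HX,R[:2,0]@HY)
E
```

```text
t 16.25 tcp [526.9  40.8  51.7] holder [-103.29    0.42   51.71] jawdir -0.187 (rel holder x -1.567) tilt 0.0196 F [ 2.4 -0.8 -1.4] Fh [ 0.3  2.5 -1.4] w 39.3 q6 0.20
-0.011721557555169534 0.01575654891824554
```

Request:
drive_tool(offset=[[0.2,-2.5,-0.1],[0.1,-3,-0.1],[0.1,-3,-0.1],[0.1,-2.5,-0.1],[0,-1,-0.1]], yaw=[0,0,0,0,0])

```text
time: 16.67
tcp_pos: [525.2, 29.8, 51.7]
tcp_rot: [0.711, 0.071, 0.697, -0.062]
ft_force: [1.7, 2.2, -0.9]
gripper_width: 38.9
```

```bash
python3 - <<'E'
from h import *
o,R,p=state(); print(R[:2,0]@HX,R[:2,0]@HY)
E
```

```text
t 16.67 tcp [525.2  29.8  51.7] holder [-92.12   0.76  51.73] jawdir -0.188 (rel holder x -1.568) tilt 0.0231 F [ 1.7  2.2 -0.9] Fh [-2.5  1.2 -0.9] w 38.9 q6 0.18
-0.014886920430940784 0.01769474829213667
```

Request:
drive_tool(offset=[[0.1,-1.2,-0.3],[0,-1.2,-0.3]], yaw=[0,0])

```text
time: 16.83
tcp_pos: [524.7, 27.3, 51.9]
tcp_rot: [0.711, 0.071, 0.697, -0.062]
ft_force: [2.8, 2.5, -1.5]
gripper_width: 39.3
```

Request:
drive_tool(offset=[[0.1,-1.2,-0.3],[0,-1.0,-0.3]], yaw=[0,0])

```text
time: 17.0
tcp_pos: [524.2, 25.1, 52.0]
tcp_rot: [0.712, 0.072, 0.696, -0.062]
ft_force: [3.2, 1.4, -1.4]
gripper_width: 39.3
```

```bash
python3 - <<'E'
from h import *
o,R,p=state(); print(R[:2,0]@HX,R[:2,0]@HY)
E
```

```text
t 17.00 tcp [524.2  25.1  52. ] holder [-87.33   0.74  52.04] jawdir -0.189 (rel holder x -1.569) tilt 0.0260 F [ 3.2  1.4 -1.4] Fh [-2.   2.9 -1.4] w 39.3 q6 0.17
-0.016154784042658642 0.020399015007892738
```

Request:
drive_tool(offset=[[0.2,-0.8,0],[0.1,-0.8,0]], yaw=[0,0])

```text
time: 17.17
tcp_pos: [524.0, 23.4, 51.8]
tcp_rot: [0.712, 0.072, 0.696, -0.062]
ft_force: [2.5, 1.8, -0.8]
gripper_width: 39.2
```

```bash
python3 - <<'E'
from h import *
o,R,p=state(); print(R[:2,0]@HX,R[:2,0]@HY)
E
```

```text
t 17.17 tcp [524.   23.4  51.8] holder [-85.57   0.8   51.82] jawdir -0.189 (rel holder x -1.569) tilt 0.0262 F [ 2.5  1.8 -0.8] Fh [-2.3  2.1 -0.8] w 39.2 q6 0.17
-0.016244191781375858 0.020570944502180676
```

Request:
drive_tool(offset=[[0.2,-0.8,-0.1]], yaw=[0])

```text
time: 17.25
tcp_pos: [523.8, 22.6, 51.7]
tcp_rot: [0.712, 0.072, 0.696, -0.062]
ft_force: [3.0, 1.7, -1.8]
gripper_width: 39.3
```

```bash
python3 - <<'E'
from h import *
o,R,p=state(); print(R[:2,0]@HX,R[:2,0]@HY)
E
```

```text
t 17.25 tcp [523.8  22.6  51.7] holder [-84.74   0.8   51.68] jawdir -0.189 (rel holder x -1.570) tilt 0.0264 F [ 3.   1.7 -1.8] Fh [-2.2  2.7 -1.8] w 39.3 q6 0.16
-0.016328649615992532 0.020801906303945496
```

Request:
drive_tool(offset=[[0.2,-0.7,0]], yaw=[0])

```text
time: 17.33
tcp_pos: [523.8, 22.1, 51.6]
tcp_rot: [0.712, 0.072, 0.696, -0.062]
ft_force: [2.5, 5.0, 0.7]
gripper_width: 39.5
```

Request:
drive_tool(offset=[[0.2,-0.7,0]], yaw=[0])

```text
time: 17.42
tcp_pos: [523.8, 22.0, 51.6]
tcp_rot: [0.712, 0.073, 0.696, -0.061]
ft_force: [1.4, 6.3, 1.4]
gripper_width: 39.0
```

```bash
python3 - <<'E'
from h import *
o,R,p=state(); print(R[:2,0]@HX,R[:2,0]@HY)
E
```

```text
t 17.42 tcp [523.8  22.   51.6] holder [-84.16   0.92  51.56] jawdir -0.190 (rel holder x -1.571) tilt 0.0277 F [1.4 6.3 1.4] Fh [-6.5  0.2  1.4] w 39.0 q6 0.16
-0.018239300717118476 0.020903889164517724
```

Request:
drive_tool(offset=[[0.1,-0.6,-0.6],[0.1,-0.6,-0.5]], yaw=[0,0])

```text
time: 17.58
tcp_pos: [523.7, 22.0, 51.8]
tcp_rot: [0.713, 0.074, 0.695, -0.061]
ft_force: [4.7, 4.2, -2.0]
gripper_width: 39.0
```

```bash
python3 - <<'E'
from h import *
o,R,p=state(); print(R[:2,0]@HX,R[:2,0]@HY)
E
```

```text
t 17.58 tcp [523.7  22.   51.8] holder [-84.18   0.78  51.81] jawdir -0.191 (rel holder x 1.570) tilt 0.0309 F [ 4.7  4.2 -2. ] Fh [-5.   3.8 -2. ] w 39.0 q6 0.16
-0.020533561074099694 0.023120266442234676
```

Request:
drive_tool(offset=[[0.5,-0.9,-0.2],[0.4,-0.9,-0.2]], yaw=[0,0])

```text
time: 17.75
tcp_pos: [523.7, 21.9, 51.6]
tcp_rot: [0.713, 0.075, 0.695, -0.06]
ft_force: [3.0, 6.0, 2.1]
gripper_width: 39.6
```

```bash
python3 - <<'E'
from h import *
o,R,p=state(); print(R[:2,0]@HX,R[:2,0]@HY)
out=[]
for n,(u0,v0,u1,v1) in {"side":(270,165,350,225),"top":(320,175,400,235)}.items():
    p,d=vision.grab_frame(n); cv2.imwrite(f"pics/{n}6.png",p[:,:,::-1]);out.append(cv2.resize(p[v0:v1,u0:u1,::-1],(400,300),interpolation=2)); np.save(f"pics/{n}6.npy",d)
cv2.imwrite("pics/c6.png",np.hstack(out))
E
```

```text
t 17.75 tcp [523.7  21.9  51.6] holder [-84.08   0.85  51.57] jawdir -0.192 (rel holder x 1.569) tilt 0.0336 F [3.  6.  2.1] Fh [-6.5  1.8  2.1] w 39.6 q6 0.16
-0.02353851751201255 0.02402888829732
```

View pics/c6.png

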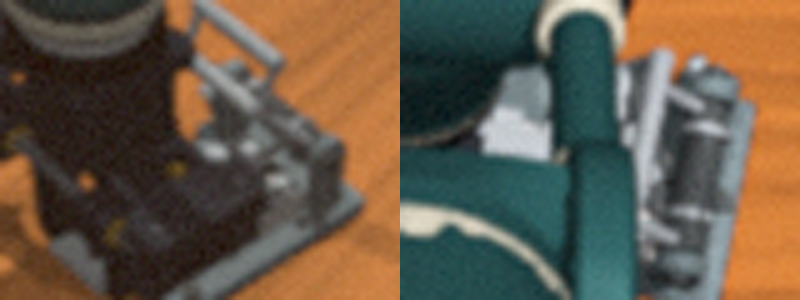

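Request:
drive_tool(offset=[[0.2,-1.3,-0.4],[0.2,-1.3,-0.4]], yaw=[-0.002,-0.002])

```text
time: 18.02
tcp_pos: [523.6, 21.8, 51.9]
tcp_rot: [0.714, 0.076, 0.694, -0.058]
ft_force: [3.8, 7.3, -1.1]
gripper_width: 39.1
```

```bash
python3 - <<'E'
from h import *
o,R,p=state(); print(R[:2,0]@HX,R[:2,0]@HY)
E
```

```text
t 18.02 tcp [523.6  21.8  51.9] holder [-83.95   0.76  51.88] jawdir -0.189 (rel holder x -1.570) tilt 0.0379 F [ 3.8  7.3 -1.1] Fh [-7.9  2.4 -1.1] w 39.1 q6 0.15
-0.027861888943346153 0.02574120476361301
```

Request:
drive_tool(offset=[[0,0,0],[0,0,0],[0,0,0]], yaw=[0,0,0], claw=-0.5)

```text
time: 18.27
tcp_pos: [520.9, 21.6, 51.0]
tcp_rot: [0.712, 0.075, 0.696, -0.058]
ft_force: [-0.0, 0.2, -0.5]
gripper_width: 57.6
```

Request:
drive_tool(offset=[[-3,0,0],[-8,0,0],[-10,1,0],[-10,2,0],[-6,3,0],[0,0,0]], yaw=[0,0,0,0,0,0])

```text
time: 18.77
tcp_pos: [518.6, 25.9, 90.9]
tcp_rot: [0.71, 0.074, 0.698, -0.059]
ft_force: [1.0, 0.0, 0.1]
gripper_width: 65.7
```

```bash
python3 - <<'E'
from h import *
o,R,p=state(); print(R[:2,0]@HX,R[:2,0]@HY)
out=[]
for n,(u0,v0,u1,v1) in {"side":(250,150,370,240),"top":(280,165,400,255)}.items():
    p,d=vision.grab_frame(n); cv2.imwrite(f"pics/{n}7.png",p[:,:,::-1]);out.append(cv2.resize(p[v0:v1,u0:u1,::-1],(400,300),interpolation=2)); np.save(f"pics/{n}7.npy",d)
cv2.imwrite("pics/c7.png",np.hstack(out))
E
```

```text
t 18.77 tcp [518.6  25.9  90.9] holder [-87.08  -4.95  90.94] jawdir -0.189 (rel holder x -1.569) tilt 0.0281 F [1.  0.  0.1] Fh [-0.2  1.   0.1] w 65.7 q6 0.16
-0.02384221502555191 0.014812817134157325
```

View pics/c7.png

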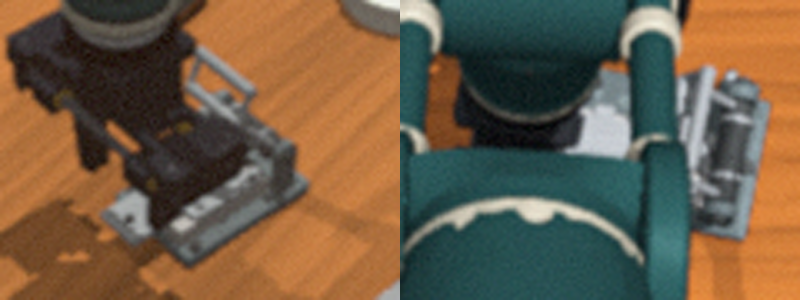

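Request:
drive_tool(offset=[[-5,8,0.8],[-5,10,0.8],[-3,10,0.8],[0,10,0.6],[0,8,0.6],[0,4,0.6],[0,0,0]], yaw=[0,0,0,0,0,0,0], claw=1)

```text
time: 19.45
tcp_pos: [532.1, 80.0, 104.7]
tcp_rot: [0.709, 0.074, 0.699, -0.058]
ft_force: [-0.3, 0.7, -0.5]
gripper_width: 21.8
```

```bash
python3 - <<'E'
from h import *
o,R,p=state(); print(R[:2,0]@HX,R[:2,0]@HY)
out=[]
for n,(u0,v0,u1,v1) in {"side":(250,150,370,240),"top":(280,165,400,255)}.items():
    p,d=vision.grab_frame(n); cv2.imwrite(f"pics/{n}8.png",p[:,:,::-1]);out.append(cv2.resize(p[v0:v1,u0:u1,::-1],(400,300),interpolation=2)); np.save(f"pics/{n}8.npy",d)
cv2.imwrite("pics/c8.png",np.hstack(out))
E
```

```text
t 19.45 tcp [532.1  80.  104.7] holder [-142.74   -1.96  104.66] jawdir -0.188 (rel holder x -1.568) tilt 0.0266 F [-0.3  0.7 -0.5] Fh [-0.6 -0.5 -0.5] w 21.8 q6 0.26
-0.02370546944200943 0.012132786994213352
```

View pics/c8.png

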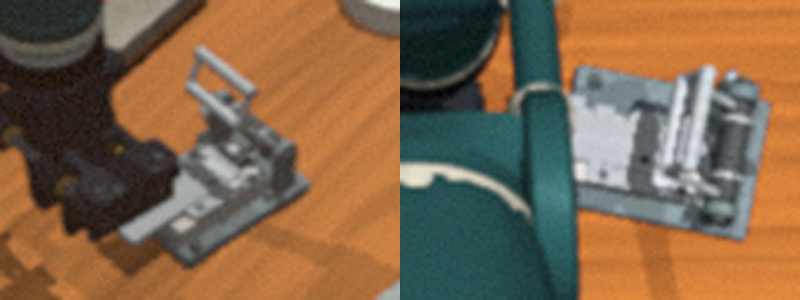

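```bash
python3 - <<'E'
from h import *
p=cv2.imread("pics/side8.png"); cv2.imwrite("pics/c8b.png",cv2.resize(p[178:234,276:350],(793,600),interpolation=2))
p=cv2.imread("pics/top8.png"); cv2.imwrite("pics/c8c.png",cv2.resize(p[180:240,325:400],(750,600),interpolation=2))
E
```

```text
(no output)
```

View pics/c8b.png

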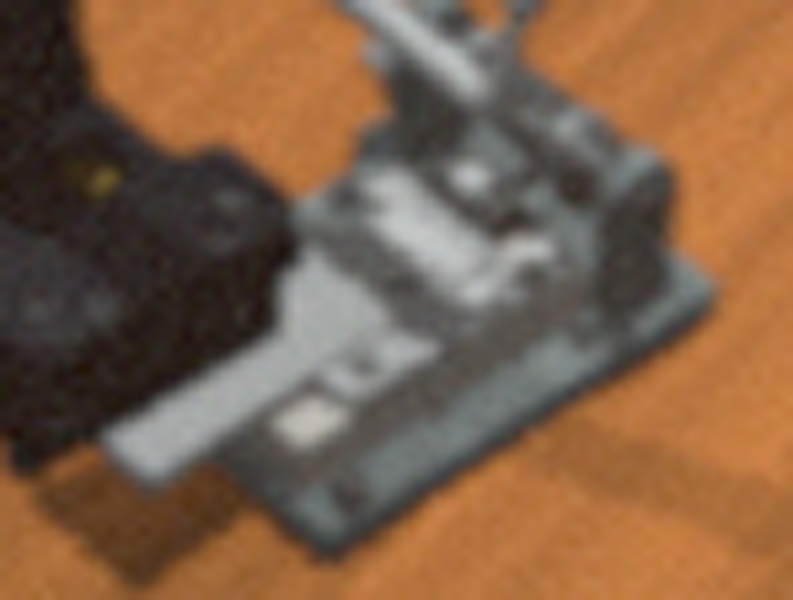

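View pics/c8c.png

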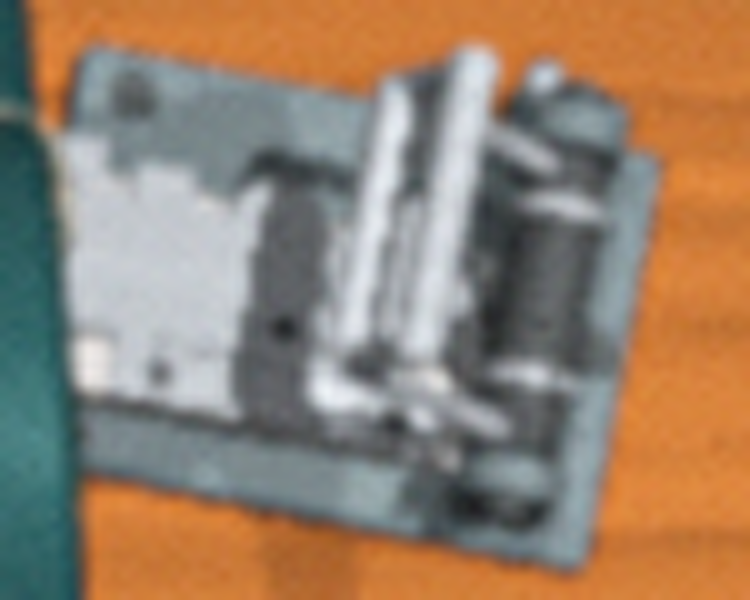

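```bash
python3 - <<'E'
from h import *
def draw(n,u0,v0,s,w,h,out):
    p=cv2.imread(f"pics/{n}8.png"); im=cv2.resize(p[v0:v0+h,u0:u0+w],None,fx=s,fy=s,interpolation=2)
    def pl(pts,col):
        q=((proj(n,[h2w(*a) for a in pts])-[u0,v0]+0.5)*s).astype(int); cv2.polylines(im,[q.reshape(-1,1,2)],True,col,1)
    pl([(-97,-20,34),(13,-20,34),(13,20,34),(-55,20,34),(-97,20,34)],(0,0,255))
    pl([(-45,-20,33),(25,-20,33),(25,-32,33),(-45,-32,33)],(0,255,0))
    pl([(-60,-32,28),(30,-32,28),(30,14,28),(-60,14,28)],(255,0,0))
    pl([(13,-13,38),(25,-13,38),(25,13,38),(13,13,38)],(255,0,255))
    cv2.imwrite(out,im)
draw("side",266,174,9,88,64,"pics/d8s.png"); draw("top",322,178,9,80,62,"pics/d8t.png")
E
```

```text
(no output)
```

View pics/d8s.png

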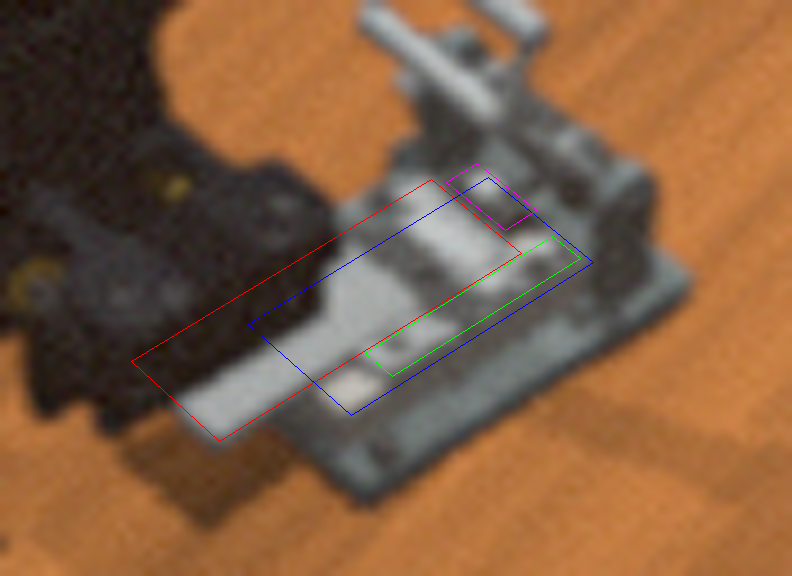

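View pics/d8t.png

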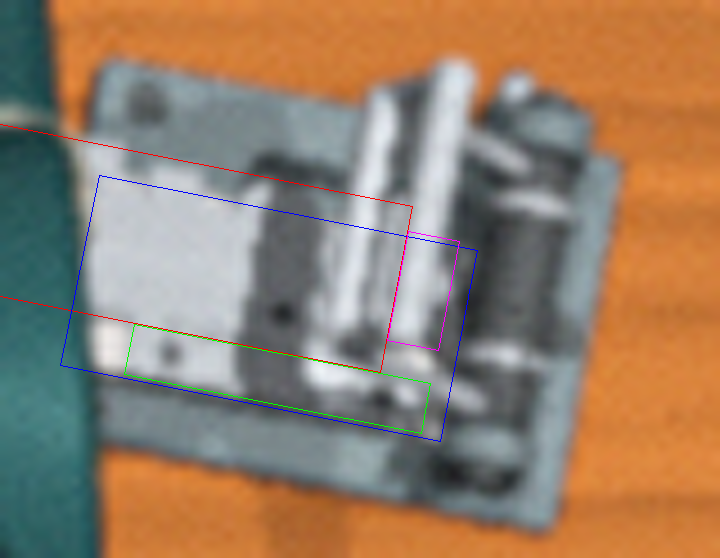

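The predicted outlines fit the pictures to about a pixel: tail corner at (220,438) in the side crop, head at the stop line, back on the fence edge. The tool had tilted a little while gripping, so I'll give the now free, flat template one more gentle push on its tail with closed fingers.

Request:
drive_tool(offset=[[9,-1,0.5],[12,-1,0.3],[12,-1,0.3],[12,-1,0.2],[8,-1,0.2],[0,0,0]], yaw=[0,0,0,0,0,0])

```text
time: 20.05
tcp_pos: [531.3, 72.8, 44.7]
tcp_rot: [0.708, 0.075, 0.7, -0.06]
ft_force: [0.4, -0.7, 0.9]
gripper_width: 0.7
```

```bash
python3 - <<'E'
from h import *
o,R,p=state(); print(R[:2,0]@HX,R[:2,0]@HY)
E
```

```text
t 20.05 tcp [531.3  72.8  44.7] holder [-135.46   -1.34   44.67] jawdir -0.190 (rel holder x 1.571) tilt 0.0237 F [ 0.4 -0.7  0.9] Fh [0.7 0.5 0.9] w 0.7 q6 0.25
-0.021886329991492714 0.0092118657177096
```

Request:
drive_tool(offset=[[-0.4,-4,0.3],[0,-5,0.2],[0,-5,0.2],[0,-4,0],[0,-2,0],[0,-1,0]], yaw=[0,0,0,0,0,0])

```text
time: 20.55
tcp_pos: [527.4, 48.8, 44.3]
tcp_rot: [0.708, 0.075, 0.7, -0.06]
ft_force: [0.1, -1.0, 0.5]
gripper_width: 0.4
```

```bash
python3 - <<'E'
from h import *
o,R,p=state(); print(R[:2,0]@HX,R[:2,0]@HY)
E
```

```text
t 20.55 tcp [527.4  48.8  44.3] holder [-111.18   -0.66   44.28] jawdir -0.191 (rel holder x 1.570) tilt 0.0229 F [ 0.1 -1.   0.5] Fh [1.  0.2 0.5] w 0.4 q6 0.21
-0.02131344376254185 0.008447317221701034
```

Request:
drive_tool(offset=[[0,-1.2,0],[0,-1.2,0]], yaw=[0,0])

```text
time: 20.72
tcp_pos: [527.6, 46.0, 45.2]
tcp_rot: [0.708, 0.075, 0.699, -0.06]
ft_force: [-0.7, 0.2, 0.2]
gripper_width: 0.4
```

Request:
drive_tool(offset=[[0,-1,0],[0,-0.8,0]], yaw=[0,0])

```text
time: 20.88
tcp_pos: [528.0, 44.5, 45.7]
tcp_rot: [0.709, 0.076, 0.699, -0.06]
ft_force: [1.3, 5.1, -1.0]
gripper_width: 0.8
```

Request:
drive_tool(offset=[[0,-0.8,0]], yaw=[0])

```text
time: 20.97
tcp_pos: [528.4, 44.4, 46.0]
tcp_rot: [0.709, 0.076, 0.698, -0.06]
ft_force: [1.5, 4.0, -0.6]
gripper_width: 0.5
```

```bash
python3 - <<'E'
from h import *
o,R,p=state(); print(R[:2,0]@HX,R[:2,0]@HY)
E
```

```text
t 20.97 tcp [528.4  44.4  46. ] holder [-107.04    1.17   45.99] jawdir -0.193 (rel holder x 1.568) tilt 0.0279 F [ 1.5  4.  -0.6] Fh [-4.2  0.7 -0.6] w 0.5 q6 0.20
-0.02461059284679179 0.013087221286960228
```

Request:
drive_tool(offset=[[0.4,-1.2,-0.6],[0.4,-1.2,-0.4]], yaw=[0,0])

```text
time: 21.13
tcp_pos: [528.3, 44.3, 45.7]
tcp_rot: [0.71, 0.078, 0.697, -0.059]
ft_force: [1.0, 6.7, -0.6]
gripper_width: 0.6
```

```bash
python3 - <<'E'
from h import *
o,R,p=state(); print(R[:2,0]@HX,R[:2,0]@HY)
E
```

```text
t 21.13 tcp [528.3  44.3  45.7] holder [-106.97    1.14   45.69] jawdir -0.194 (rel holder x 1.567) tilt 0.0325 F [ 1.   6.7 -0.6] Fh [-6.8 -0.3 -0.6] w 0.6 q6 0.19
-0.028549114572585174 0.015450400367199612
```

Request:
drive_tool(offset=[[0,6,0],[-2,8,0],[-10,6,0],[-20,0,0],[-25,0,0],[-25,0,0],[-25,0,0],[-20,0,0]], yaw=[0,0,0,0,0,0,0,0])

```text
time: 21.8
tcp_pos: [524.5, 64.1, 174.9]
tcp_rot: [0.705, 0.075, 0.703, -0.06]
ft_force: [0.2, -0.4, -0.8]
gripper_width: 0.4
```

```bash
python3 - <<'E'
from h import *
plan2(h2w(13,-1,200),-1.567,15)
for n in("side","top"):
    p,d=vision.grab_frame(n); cv2.imwrite(f"pics/{n}8.png",p[:,:,::-1])
def draw(n,u0,v0,s,w,h):
    p=cv2.imread(f"pics/{n}8.png"); im=cv2.resize(p[v0:v0+h,u0:u0+w],None,fx=s,fy=s,interpolation=2)
    def pl(pts,col):
        q=((proj(n,[h2w(*a) for a in pts])-[u0,v0]+0.5)*s).astype(int); cv2.polylines(im,[q.reshape(-1,1,2)],True,col,1)
    pl([(-97,-20,34),(13,-20,34),(13,20,34),(-55,20,34),(-97,20,34)],(0,0,255))
    return cv2.resize(im,(400,300))
cv2.imwrite("pics/d9.png",np.hstack([draw("side",266,174,9,88,64),draw("top",300,175,9,88,64)]))
E
```

```text
t 21.80 tcp [524.5  64.1 174.9] holder [-125.63   -6.33  174.9 ] jawdir -0.190 (rel holder x -1.571) tilt 0.0214 F [ 0.2 -0.4 -0.8] Fh [ 0.4  0.3 -0.8] w 0.4 q6 0.24
[[-1.9, -9.2, 0.4], [-1.9, -9.1, 1.3], [-1.9, -8.9, 2.3], [-1.9, -8.6, 3.2], [-1.9, -8.3, 4.1], [-1.9, -7.8, 4.9], [-1.9, -7.2, 5.7], [-1.9, -6.6, 6.4], [-1.9, -5.9, 7.1], [-1.9, -5.1, 7.6], [-1.9, -4.3, 8.1], [-1.9, -3.4, 8.5], [-1.9, -2.5, 8.9], [-1.9, -1.6, 9.1], [-1.9, -0.6, 9.2]] 0.104
```

View pics/d9.png

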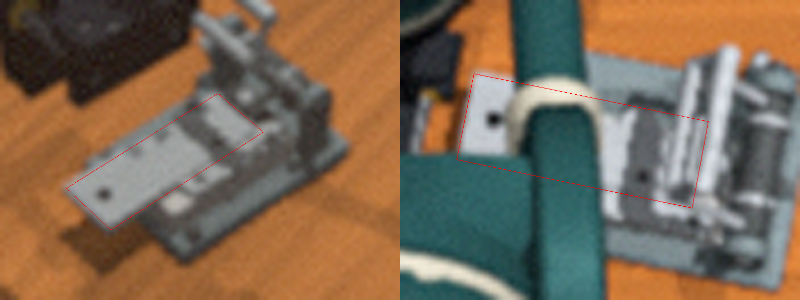

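The free template lies exactly on the predicted outline in both views. Next I'll go over the raised lift bar.

Request:
drive_tool(offset=[[-4,-9.2,0.4],[-4,-9.1,1.3],[-4,-8.9,2.3],[-4,-8.6,3.2],[-3,-8.3,4.1],[-3,-7.8,4.9],[-2,-7.2,5.7],[-2,-6.6,6.4],[-2,-5.9,7.1],[-2,-5.1,7.6]], yaw=[0.104,0.104,0.104,0.104,0.104,0.104,0.104,0.104,0.104,0.104], claw=0.3)

```text
time: 22.73
tcp_pos: [506.3, -26.6, 200.1]
tcp_rot: [0.565, 0.425, 0.573, -0.414]
ft_force: [-0.2, -0.2, 0.6]
gripper_width: 30.7
```

```bash
python3 - <<'E'
from h import *
plan(h2w(13,-1,185),TH,6)
E
```

```text
t 22.73 tcp [506.3 -26.6 200.1] holder [-33.12  -7.11 200.1 ] jawdir -1.272 (rel holder x 0.489) tilt 0.0192 F [-0.2 -0.2  0.6] Fh [ 0.2 -0.2  0.6] w 30.7 q6 1.15
dphi -0.489
{"offset": [[2.4, -2.7, 7.3], [2.4, -2.1, 7.5], [2.4, -1.5, 7.7], [2.4, -0.9, 7.8], [2.4, -0.2, 7.8], [2.4, 0.4, 7.8]], "yaw": [0.082, 0.082, 0.082, 0.082, 0.082, 0.082]}
```

Request:
drive_tool(offset=[[1,-2.7,7.3],[1,-2.1,7.5],[2,-1.5,7.7],[2,-0.9,7.8],[2,-0.2,7.8],[2,0.4,7],[0,0,0]], yaw=[0.082,0.082,0.082,0.082,0.082,0.082,0])

```text
time: 23.32
tcp_pos: [498.0, -73.9, 182.0]
tcp_rot: [0.434, 0.553, 0.449, -0.551]
ft_force: [-0.1, -0.2, -0.2]
gripper_width: 30.8
```

```bash
python3 - <<'E'
from h import *
plan(h2w(13,-1,155),TH,4)
E
```

```text
t 23.32 tcp [498.  -73.9 182. ] holder [ 14.85  -6.36 181.96] jawdir -1.792 (rel holder x -0.031) tilt 0.0220 F [-0.1 -0.2 -0.2] Fh [ 0.2 -0.  -0.2] w 30.8 q6 1.58
dphi 0.031
{"offset": [[6.7, 1.4, -0.4], [6.7, 1.4, -0.4], [6.7, 1.4, -0.4], [6.7, 1.4, -0.4]], "yaw": [-0.008, -0.008, -0.008, -0.008]}
```

Request:
drive_tool(offset=[[5,1.5,-0.4],[6,1.5,-0.4],[6,1.4,-0.4],[6,1.2,-0.4],[0,0,0]], yaw=[-0.008,-0.008,-0.008,-0.006,0])

```text
time: 23.73
tcp_pos: [502.6, -71.2, 154.5]
tcp_rot: [0.444, 0.543, 0.462, -0.543]
ft_force: [-0.7, 0.5, -0.7]
gripper_width: 30.9
```

```bash
python3 - <<'E'
from h import *
o,R,p=state(); print(R[:2,0]@HX,R[:2,0]@HY)
for n in("side",):
    p,d=vision.grab_frame(n); cv2.imwrite(f"pics/c10.png",cv2.resize(p[120:240,250:410,::-1],(800,600),interpolation=2))
E
```

```text
t 23.73 tcp [502.6 -71.2 154.5] holder [ 11.3   -2.29 154.5 ] jawdir -1.751 (rel holder x 0.010) tilt 0.0250 F [-0.7  0.5 -0.7] Fh [-0.3 -0.8 -0.7] w 30.9 q6 1.54
-0.015846022084646534 -0.019270541034855947
```

View pics/c10.png

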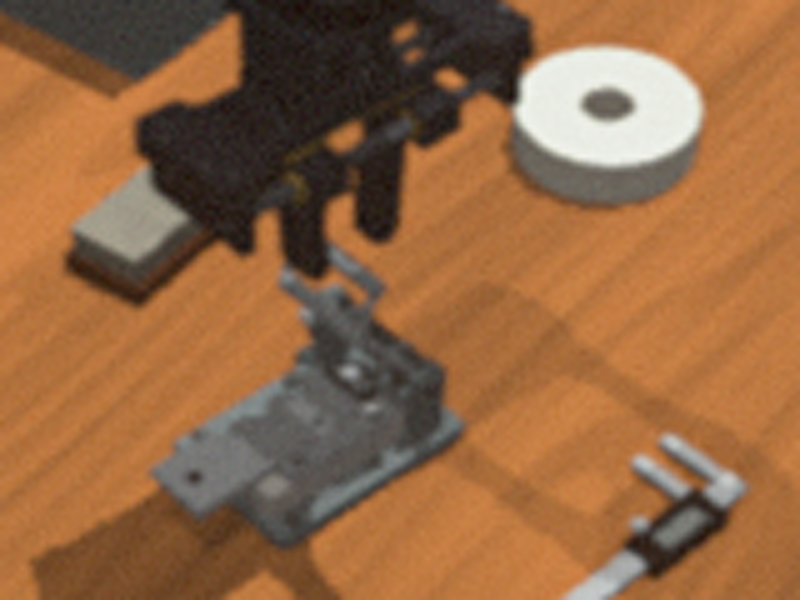

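Request:
drive_tool(offset=[[4,0.4,0.4],[5,0.4,0.4],[4,0.4,0.4],[2,0,0.2],[0,0,0]], yaw=[0.003,0.003,0.003,0,0])

```text
time: 24.2
tcp_pos: [504.0, -72.2, 138.7]
tcp_rot: [0.442, 0.545, 0.459, -0.545]
ft_force: [-0.3, -0.3, 0.9]
gripper_width: 31.0
```

```bash
python3 - <<'E'
from h import *
barstate()
E
```

```text
t 24.20 tcp [504.  -72.2 138.7] holder [ 12.05  -0.76 138.67] jawdir -1.760 (rel holder x 0.001) tilt 0.0242 F [-0.3 -0.3  0.9] Fh [ 0.4 -0.2  0.9] w 31.0 q6 1.55
bar angle 1.155 radius 81.8
```

Request:
drive_tool(offset=[[2,0,0.3],[1,0,0.2],[0,0,0]], yaw=[0,0,0])

```text
time: 24.45
tcp_pos: [503.9, -72.8, 135.5]
tcp_rot: [0.442, 0.545, 0.459, -0.545]
ft_force: [0.5, -0.4, 0.8]
gripper_width: 30.5
```

Request:
drive_tool(offset=[[0,0,0],[0,0,0],[0,0,0],[0,0,0],[0,0,0]], yaw=[0,0,0,0,0], claw=1)

```text
time: 24.87
tcp_pos: [504.2, -73.1, 136.0]
tcp_rot: [0.442, 0.545, 0.459, -0.544]
ft_force: [0.5, 0.2, -0.5]
gripper_width: 8.7
```

```bash
python3 - <<'E'
from h import *
barstate(12)
E
```

```text
t 24.87 tcp [504.2 -73.1 136. ] holder [ 12.87  -0.42 135.95] jawdir -1.760 (rel holder x 0.001) tilt 0.0231 F [ 0.5  0.2 -0.5] Fh [-0.3  0.5 -0.5] w 8.7 q6 1.55
bar angle 1.151 radius 78.5
```

```bash
cat >> h.py <<'E'
def down(a1,n,off=12.0):
    o,R,p=state(); h=w2h(o["tcp_pos"]); a0,l=angle(h[0],h[2]-off); print("angle %.3f radius %.1f"%(a0,l))
    prev=np.array([h[0],h[1],h[2]]); rows=[]
    for i in range(1,n+1):
        a=a0+(a1-a0)*i/n; q=arc(a); t=np.array([39.3+q[0],prev[1]*0.8-0.1,50+q[1]+off]); d=t-prev
        w=np.r_[d[0]*HX+d[1]*HY,d[2]]; rows.append([round(float(v),1) for v in R.T@w]); prev=t
    print(rows)
E
python3 - <<'E'
from h import *
down(0.85,6)
E
```

```text
t 24.87 tcp [504.2 -73.1 136. ] holder [ 12.87  -0.42 135.95] jawdir -1.760 (rel holder x 0.001) tilt 0.0231 F [ 0.5  0.2 -0.5] Fh [-0.3  0.5 -0.5] w 8.7 q6 1.55
angle 1.151 radius 78.5
[[1.8, 0.0, -3.5], [1.6, 0.0, -3.6], [1.8, 0.0, -3.5], [2.0, 0.0, -3.4], [2.2, 0.0, -3.3], [2.3, 0.0, -3.2]]
```

Request:
drive_tool(offset=[[1.6,0,-3.5],[1.6,0,-3.6],[1.8,0,-3.5],[2,0,-3.4],[2.2,0,-3.3],[2.3,0,-3.2]], yaw=[0,0,0,0,0,0])

```text
time: 25.37
tcp_pos: [506.5, -61.8, 130.5]
tcp_rot: [-0.448, -0.538, -0.456, 0.549]
ft_force: [-4.4, -4.9, 9.2]
gripper_width: 8.4
```

```bash
python3 - <<'E'
from h import *
down(0.58,6)
E
```

```text
t 25.37 tcp [506.5 -61.8 130.5] holder [  1.33  -0.21 130.51] jawdir -1.754 (rel holder x 0.007) tilt 0.0182 F [-4.4 -4.9  9.2] Fh [ 5.7 -3.4  9.2] w 8.4 q6 1.59
angle 0.988 radius 78.3
[[2.8, 0.0, -4.5], [3.0, 0.0, -4.4], [3.3, 0.0, -4.2], [3.6, 0.1, -3.9], [3.8, 0.1, -3.7], [4.1, 0.1, -3.4]]
```

Request:
drive_tool(offset=[[2.6,0,-4.2],[2.8,0,-4.2],[3.1,0,-4.1],[3.4,0,-3.9],[3.6,0,-3.7],[3.8,0,-3.4]], yaw=[0.002,0.002,0.002,0,0,0])

```text
time: 25.87
tcp_pos: [509.8, -45.1, 117.0]
tcp_rot: [-0.451, -0.535, -0.451, 0.554]
ft_force: [-3.4, -0.6, 5.4]
gripper_width: 9.2
```

```bash
python3 - <<'E'
from h import *
down(0.45,6)
E
```

```text
t 25.87 tcp [509.8 -45.1 117. ] holder [-15.69  -0.12 116.97] jawdir -1.757 (rel holder x 0.004) tilt 0.0267 F [-3.4 -0.6  5.4] Fh [ 1.2 -3.2  5.4] w 9.2 q6 1.65
angle 0.708 radius 77.8
[[2.0, -0.0, -2.7], [2.5, -0.0, -2.3], [2.6, 0.0, -2.2], [2.7, 0.0, -2.1], [2.8, 0.0, -1.9], [2.8, 0.0, -1.8]]
```

Request:
drive_tool(offset=[[2.4,0,-3],[2.8,0,-2.7],[3,0,-2.6],[3.1,0,-2.4],[3.2,0,-2.2],[3.3,0,-2]], yaw=[0,0,0,0,0,0])

```text
time: 26.37
tcp_pos: [512.8, -31.0, 98.5]
tcp_rot: [-0.453, -0.534, -0.45, 0.554]
ft_force: [-0.0, -1.8, -0.9]
gripper_width: 8.7
```

```bash
python3 - <<'E'
from h import *
down(0.25,5)
E
```

```text
t 26.37 tcp [512.8 -31.   98.5] holder [-30.1    0.15  98.5 ] jawdir -1.756 (rel holder x 0.005) tilt 0.0281 F [-0.  -1.8 -0.9] Fh [ 1.8  0.3 -0.9] w 8.7 q6 1.68
angle 0.407 radius 78.4
[[2.3, -0.1, -1.0], [2.2, -0.1, -1.1], [2.2, -0.0, -1.0], [2.3, -0.0, -1.0], [2.3, -0.0, -0.9]]
```

Request:
drive_tool(offset=[[2.3,0,-1],[2.2,0,-1.1],[2.2,0,-1],[2.2,0,-1],[2.2,0,-0.9]], yaw=[0,0,0,0,0])

```text
time: 26.78
tcp_pos: [514.2, -24.8, 83.9]
tcp_rot: [-0.453, -0.535, -0.451, 0.553]
ft_force: [2.3, -2.1, -4.2]
gripper_width: 8.6
```

```bash
python3 - <<'E'
from h import *
down(0.1,6)
E
```

```text
t 26.78 tcp [514.2 -24.8  83.9] holder [-36.42   0.29  83.93] jawdir -1.755 (rel holder x 0.006) tilt 0.0266 F [ 2.3 -2.1 -4.2] Fh [ 1.7  2.6 -4.2] w 8.6 q6 1.69
angle 0.205 radius 78.8
[[1.5, -0.1, 0.2], [1.3, -0.1, -0.4], [1.3, -0.1, -0.4], [1.3, -0.1, -0.3], [1.3, -0.0, -0.3], [1.3, -0.0, -0.3]]
```

Request:
drive_tool(offset=[[1.2,-0.1,0],[1.2,-0.1,-0.3],[1.2,-0.1,-0.3],[1,0,-0.2]], yaw=[0,0,0,0])

```text
time: 27.12
tcp_pos: [514.5, -23.4, 78.0]
tcp_rot: [-0.453, -0.535, -0.451, 0.553]
ft_force: [3.0, -0.6, -5.0]
gripper_width: 8.9
```

```bash
python3 - <<'E'
from h import *
down(0.07,4)
E
```

```text
t 27.12 tcp [514.5 -23.4  78. ] holder [-37.87   0.36  78.01] jawdir -1.756 (rel holder x 0.005) tilt 0.0250 F [ 3.  -0.6 -5. ] Fh [ 0.   3.1 -5. ] w 8.9 q6 1.69
angle 0.128 radius 78.8
[[1.2, -0.2, 0.3], [1.1, -0.1, -0.2], [1.1, -0.1, -0.2], [1.1, -0.1, -0.2]]
```

Request:
drive_tool(offset=[[0.8,0,0],[0.8,0,-0.1],[0.7,0,-0.1]], yaw=[0,0,0])

```text
time: 27.37
tcp_pos: [514.6, -22.9, 75.4]
tcp_rot: [-0.452, -0.536, -0.451, 0.553]
ft_force: [3.4, 0.5, -4.9]
gripper_width: 8.8
```

```bash
python3 - <<'E'
from h import *
down(0.07,4)
E
```

```text
t 27.37 tcp [514.6 -22.9  75.4] holder [-38.35   0.36  75.41] jawdir -1.756 (rel holder x 0.005) tilt 0.0243 F [ 3.4  0.5 -4.9] Fh [-1.1  3.2 -4.9] w 8.8 q6 1.69
angle 0.094 radius 78.8
[[0.6, -0.2, 0.5], [0.5, -0.1, -0.1], [0.5, -0.1, -0.1], [0.5, -0.1, -0.1]]
```

Request:
drive_tool(offset=[[0.6,0,0],[0.6,0,0]], yaw=[0,0])

```text
time: 27.53
tcp_pos: [514.7, -22.8, 74.5]
tcp_rot: [-0.452, -0.536, -0.451, 0.553]
ft_force: [-0.5, 0.5, 2.9]
gripper_width: 9.2
```

```bash
python3 - <<'E'
from h import *
down(0.07,4)
E
```

```text
t 27.53 tcp [514.7 -22.8  74.5] holder [-38.51   0.43  74.48] jawdir -1.756 (rel holder x 0.005) tilt 0.0241 F [-0.5  0.5  2.9] Fh [-0.4 -0.6  2.9] w 9.2 q6 1.69
angle 0.082 radius 78.8
[[0.3, -0.2, 0.5], [0.2, -0.1, -0.0], [0.2, -0.1, -0.0], [0.2, -0.1, -0.0]]
```

The clip is on the template: Fz went from -5 to +3 N at about 0.08 rad. Opening the fingers now.

Request:
drive_tool(offset=[[0,0,0],[0,0,0],[0,0,0],[0,0,0]], yaw=[0,0,0,0], claw=0.3)

```text
time: 27.87
tcp_pos: [513.8, -22.7, 75.6]
tcp_rot: [-0.452, -0.535, -0.451, 0.553]
ft_force: [0.3, -0.9, -0.3]
gripper_width: 30.8
```

Request:
drive_tool(offset=[[-4,0,0],[-10,0,0],[-20,0,0],[-30,0,0],[-35,0,0],[-35,-10,0],[-35,-20,0],[-20,-20,0],[0,0,0]], yaw=[0,0,0,0,0,0,0,0,0])

```text
time: 28.62
tcp_pos: [465.0, -9.9, 278.5]
tcp_rot: [-0.45, -0.534, -0.452, 0.555]
ft_force: [0.9, 0.5, 0.1]
gripper_width: 30.6
```

```bash
cat > ov.py <<'E'
from h import *
state()
for n in("side","top"):
    p,d=vision.grab_frame(n); cv2.imwrite(f"pics/{n}11.png",p[:,:,::-1]); np.save(f"pics/{n}11.npy",d)
def draw(n,u0,v0,s,w,h):
    p=cv2.imread(f"pics/{n}11.png"); im=cv2.resize(p[v0:v0+h,u0:u0+w],None,fx=s,fy=s,interpolation=2)
    def pl(pts,col):
        q=((proj(n,[h2w(*a) for a in pts])-[u0,v0]+0.5)*s).astype(int); cv2.polylines(im,[q.reshape(-1,1,2)],True,col,1)
    pl([(-97,-20,34),(13,-20,34),(13,20,34),(-55,20,34),(-97,20,34)],(0,0,255))
    return cv2.resize(im,(400,300))
cv2.imwrite("pics/d11.png",np.hstack([draw("side",266,174,9,88,64),draw("top",300,175,9,88,64)]))
E
python3 ov.py
```

```text
t 28.62 tcp [465.   -9.9 278.5] holder [-41.75 -50.76 278.48] jawdir -1.757 (rel holder x 0.004) tilt 0.0289 F [0.9 0.5 0.1] Fh [-0.7  0.8  0.1] w 30.6 q6 1.70
```

View pics/d11.png

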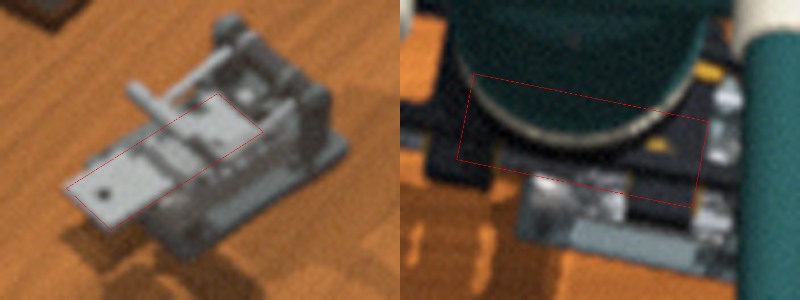

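View pics/top11.png

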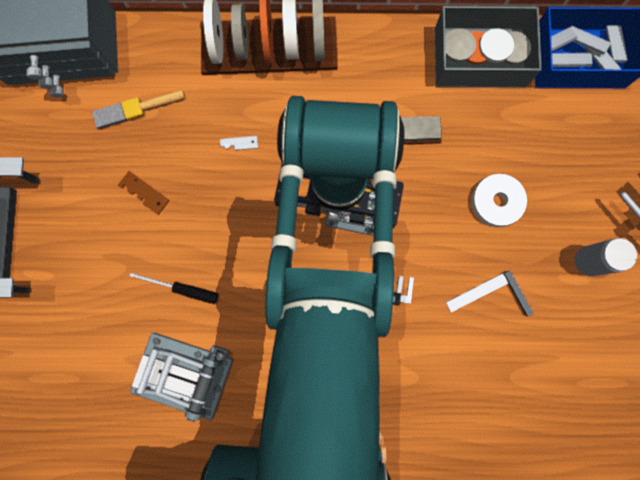

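Request:
drive_tool(offset=[[0,0,0],[0,0,0]], yaw=[0,0])

```text
time: 28.88
tcp_pos: [465.3, -10.4, 272.8]
tcp_rot: [-0.449, -0.533, -0.453, 0.556]
ft_force: [-0.5, 0.0, 1.1]
gripper_width: 30.8
```

```bash
python3 - <<'E'
from h import *
C=cloud("side",np.load("pics/side11.npy")).reshape(-1,3); H=np.array([w2h(c) for c in C if 470<c[0]<560 and -130<c[1]<60 and c[2]<90])
b=H[(abs(H[:,0]+38)<6)&(abs(H[:,1])<28)&(H[:,2]>50)]; t=H[(H[:,0]<-66)&(H[:,0]>-94)&(abs(H[:,1])<17)&(H[:,2]>10)]
print("bar top z",np.median(b[:,2]),np.percentile(b[:,2],90),len(b),"template top z",np.median(t[:,2]),len(t))
state(); print(workorder.close_job())
E
```

```text
bar top z 64.49445784078 67.66712720407641 65 template top z 33.973820627606756 120
t 28.88 tcp [465.3 -10.4 272.8] holder [-41.35 -50.38 272.8 ] jawdir -1.757 (rel holder x 0.004) tilt 0.0329 F [-0.5  0.   1.1] Fh [ 0.1 -0.5  1.1] w 30.8 q6 1.70
the job is handed in; nothing more can be done
None
```

The large steel template is loaded in the smaller holder with the clip down on it, and I handed the job in at about 29 s. No verdict was reported.

- **What I did:** I lifted the clip until it stayed up, then laid the template on the bed, touched its back to the fence at about 2–4 N and slid it to the stop. I pressed it home at 6–8 N, below the stop's 18 N slip. After letting go, I pressed once more on its tail at about 7 N, and it did not move. I then lowered the clip while holding it until it met the template (about 0.08 rad) and released it.
- **Last checks:**
    - In the final side view the template sits on its predicted outline to about a pixel.
    - Depth puts its top at 34.0 mm, as it should be, and the lift bar agrees with the clip resting on it.
    - The force reading was close to zero with the gripper well clear.
    - The small template and wheel look unmoved, as does the part of the oilstone that shows.
- **Not fully confirmed:**
    - The stop's shift and the fence gap could not be measured directly. I judged them from steady contact positions and the side view, because the arm hid the holder from above.
    - The tool tilted by up to about 0.03 rad while pressing. The second press, with the template free and flat, was to cover that.

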